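Charge the horn polisher

ROBOT

A 6-joint arm with a two-finger parallel gripper is mounted at the origin on the work surface. World frame = base frame: x ahead of the robot, y to its left, z up, the work surface at z = 0. Lengths are in m, angles in degrees, forces in N, time in s.
With the tool pointing down it reaches from about 0.3 to 0.775 m from the base axis. Payload 14.6 kg.
Tool frame: the origin (TCP) lies at the very end of the fingers, on their centre line; the grasp point (between the pads) lies 19 mm behind it; z points along the fingers, y is the line along which they close (so a half turn about z gives the same grasp; the last joint's range is limited). The gripper opens to 85 mm and grips with 20 to 120 N. Pads are 22 mm wide; open, the fingers measure 114 mm over their backs; the gripper's body (76 mm by 85 mm) begins 54 mm behind the grasp point. The pads swing forward as they close: fully open they stand 13 mm farther back than shut.
Start: joints at [63.85, 17.183, 87.147, -0, 75.671, -3.816], TCP at [0.209, 0.509, 0.231] pointing down, gripper open.
Joint ranges: [-173.82, 173.82], [-45.26, 126.66], [13.44, 144.39], [-59.66, 239.66], [0, 175.72], [-146.38, 146.38]. Speed limits (degrees/s): [127.2, 127.2, 147.25, 180, 180, 180].

INTERFACE

Orientations are given as a 3x3 rotation matrix whose columns are the frame's x, y, z axes.
In Python, from cell import manip gives the robot as it stands.
- The arm moves only by the tool apply_moves, never from a script. Its argument "commands" is a list that holds one entry, the list of rows, each a list of 6 numbers: the shift along the tool's x, y, z scaled (see below), then the turn, a rotation vector about the tool's x, y, z scaled (see below). In form: [[[tx, ty, tz, ax, ay, az], ...]]. A call has 1 to 5 rows; each row shifts and turns the commanded pose from where the row before left it, along the tool's axes as they then stand; what a row does not reach is not made up. The controller multiplies each number of a shift by 0.05 m and each number of a turn by 0.08 rad. A row lasts 1/8 s, in which the tool goes at most 62.5 mm and 10.7 degrees, less where a joint would pass 70% of its speed; a pose out of reach is approached as far as the arm can. A call with a number of a shift or a turn outside -1 to 1 is refused whole. A call with a gripper value outside its range is refused whole. "hand" is the opening, from 0 (shut) to 1 (fully open), set as the call begins (left out, the last holds). The fingers move at their own pace and stop on an object; the grip force is fixed at half the most. Time passes only in rows, so rows that do not move let the fingers close. It gives the time, the measured TCP pose, the force, the opening and the grip force at its end, in the units of the state.
- manip.observe(): the state, without advancing time (a new reading comes with each control period).
- manip.camera(name): name is "scene" or "top" or "wrist"; returns a dict with "frame" (384x512x3 uint8, blue, green, red), "fx", "fy", "cx", "cy" (pixels), "k1" (the pictures are not rectified: a ray, as slopes to the right and down, at radius r is drawn at 1 + k1 r^2 times it, then the intrinsics apply), "camera_from_world" (4x4, takes a point from world to camera coordinates); the wrist camera has in their place "mount" (4x4, takes a point from camera to tool coordinates, whose origin is the TCP and whose axes are the flange's). Camera axes: x right, y down, z forward; pixel columns grow to the right and rows downward; lengths in m; the calibration is good to about 2 mm. A picture is of the moment at which its call begins: read the wrist's pose just before it. There is no depth.
- manip.finish_job(): hands the job in; it is judged then, once.
Trained networks look in the newest picture that a camera, given by its name, has taken for a name from the list of things; names that differ only in an ending like _2 or _b are one class to them, and where a whole thing is asked for, a point or a joint stands for the part that bears it (a point fixed in the world has none). Each returns a list of dicts, best first, with "conf" (0 to 1); they miss things now and then, are a little off and sometimes report something else, mostly with a low value. They report only what shows in the picture. A call takes as long as a camera call. They do not tell look-alikes from the thing itself.
- manip.spot_in(camera, thing): "box" ([left, top, right, bottom] in pixels, round what is visible of it).
- manip.landmark_of(camera, thing): "centre" ([column, row] in pixels: a listed point, or the origin of a listed thing).
The state is a dict: "time": time; "qpos": joint angles; "joint_vel": joint speeds; "joint_torque": joint torques, N m; "tool_pos": TCP position; "eef_rot": TCP orientation; "force": force on the tool from outside, world axes, zero at the start; "torque": the same for the moment, N m; "grip_width": opening from 0.0 (shut) to 1.0 (fully open); "gripper_force": force on a finger pad.
Only numpy, scipy, OpenCV 4.12 (cv2) and the standard library are available. Lean on these libraries where they do the work, as an engineer would, in place of code of your own. Each camera call takes 0.05 s, during which the arm holds its last target. There are 200 camera calls.

TASK

Get the polisher ready for a run: with the bamboo scoop, transfer every walnut ball from the kiri drawer into the polisher's tub, never touching a ball with the fingers, and then stand the scoop back flat on the middle of its cork pad. Also seat each horn blank that lies on the bench flat and fully home in the plywood carrier, one to a pocket, in any order. Leave the lacquer jar where it stands.

Things in the scene. Friction and masses are not known exactly. Their poses are not given: they have to be found in the camera images.
- drawer: Narrow open kiri drawer, fixed, 360 x 112 mm, walls 80 mm high (front panel 110 mm), 8 mm thick. Origin: centre of its underside; x runs along it, its front (knob, look only) is at -x, nearest the robot. Inside: x -172 to 172 mm, y -48 to 48 mm. The floor is flat, 10 mm above the bench, up to x = 20 mm, then rises at 15 degrees to the back. The balls start in the front part.
- ramp_foot (a point): Middle of the foot of the drawer's front ramp: drawer x = -142 mm, 10 mm above the bench. From here to the front wall (x = -172 mm) the floor rises at 45 degrees across the full width. A scoop pushed along the floor and up this ramp drives under the balls.
- scoop: Loose bamboo scoop, 140 g. Origin: centre of the pan's underside, mouth to -x. Pan floor 110 x 88 x 3 mm (x -55 to 55 mm); side walls 40 mm high, 2 mm thick, x -30 to 55 mm, so the front 25 mm is bare lip; back wall 46 mm high at x = 55 mm. Behind it an upright grip post 26 x 26 mm at x = 68 mm, z 15 to 140 mm. Holds four balls or more; 4 mm spare each side in the drawer.
- scoop_lip (a point): Middle of the scoop's front lip, at the pan's underside (scoop x = -55 mm, z = 0).
- scoop_grip (a point): Good point to grip on the scoop's post: its axis, 110 mm above the pan's underside, 30 mm below the post's top (scoop x = 68 mm).
- pad: Cork pad, fixed, 160 x 110 x 5 mm, on which the scoop stands at the start and belongs at the end. Origin: centre of its underside; x along the long side.
- polisher: Bench polisher with an open grey tub, fixed. Origin: centre of the tub's underside on the bench. Tub 200 x 190 mm outside (x, y), walls 6 mm thick, rim 75 mm above the bench, inside floor 18 mm above the bench. A dark motor block 50 mm high (its knob to 62 mm) is on its -y side, reaching y = -147 mm.
- tub_floor (a point): Centre of the tub's inside floor; axes as the polisher; inside x from -94 to 94 mm, y from -89 to 89 mm.
- carrier: Plywood carrier, fixed, 104 x 184 x 22 mm, with three rectangular pockets, each 88 mm (along x) by 40 mm (along y) and 12 mm deep, centred at y = 64, 0 and -64 mm. Origin: centre of its underside.
- jar: Green-glazed lacquer jar with a wooden lid, 66 mm across, 75 mm high; bystander. Origin: centre of its underside.
- pocket0 (a point): Centre of the floor of the pocket at carrier y = 64 mm, 10 mm above the bench; axes as the carrier.
- pocket1 (a point): Centre of the floor of the pocket at carrier y = 0 mm, 10 mm above the bench; axes as the carrier.
- pocket2 (a point): Centre of the floor of the pocket at carrier y = -64 mm, 10 mm above the bench; axes as the carrier.
- ball0: Walnut polishing ball, 36 mm in diameter, 18 g, turned in facets, with a 12 mm flat at each end of its z axis, 32 mm apart; it starts in the drawer, standing on a flat. Flats hold it on slopes under about 20 degrees; on its side it rolls at about 11. Origin: its centre. Three to six of the balls are present, the others are None.
- ball1: Walnut polishing ball, 36 mm in diameter, 18 g, turned in facets, with a 12 mm flat at each end of its z axis, 32 mm apart; it starts in the drawer, standing on a flat. Flats hold it on slopes under about 20 degrees; on its side it rolls at about 11. Origin: its centre. Three to six of the balls are present, the others are None.
- ball2: Walnut polishing ball, 36 mm in diameter, 18 g, turned in facets, with a 12 mm flat at each end of its z axis, 32 mm apart; it starts in the drawer, standing on a flat. Flats hold it on slopes under about 20 degrees; on its side it rolls at about 11. Origin: its centre. Three to six of the balls are present, the others are None.
- ball3: Walnut polishing ball, 36 mm in diameter, 18 g, turned in facets, with a 12 mm flat at each end of its z axis, 32 mm apart; it starts in the drawer, standing on a flat. Flats hold it on slopes under about 20 degrees; on its side it rolls at about 11. Origin: its centre. Three to six of the balls are present, the others are None.
- ball4: Walnut polishing ball, 36 mm in diameter, 18 g, turned in facets, with a 12 mm flat at each end of its z axis, 32 mm apart; it starts in the drawer, standing on a flat. Flats hold it on slopes under about 20 degrees; on its side it rolls at about 11. Origin: its centre. Three to six of the balls are present, the others are None.
- ball5: Walnut polishing ball, 36 mm in diameter, 18 g, turned in facets, with a 12 mm flat at each end of its z axis, 32 mm apart; it starts in the drawer, standing on a flat. Flats hold it on slopes under about 20 degrees; on its side it rolls at about 11. Origin: its centre. Three to six of the balls are present, the others are None.
- blank0: Dark buffalo-horn blank, a plain block 84 x 36 x 32 mm (x, y, z), 125 g, lying flat on the bench. Origin: centre of its underside. Two or three are present, an absent one is None.
- blank1: Dark buffalo-horn blank, a plain block 84 x 36 x 32 mm (x, y, z), 125 g, lying flat on the bench. Origin: centre of its underside. Two or three are present, an absent one is None.
- blank2: Dark buffalo-horn blank, a plain block 84 x 36 x 32 mm (x, y, z), 125 g, lying flat on the bench. Origin: centre of its underside. Two or three are present, an absent one is None.
Not all that is in view belongs to the job. What is shaped like the blank1 but blue or green is not meant.

How it is judged:
By the outcome, as a careful person would: the job done as asked, in the order asked, and still so for the second after the job is handed in, with the robot touching nothing.
Of ball0, ball1, ball2, ball3, ball4, ball5 only 3 to 6 are there at a start; the rules pass over those that are not, and their reading is None.
Of blank0, blank1, blank2 only 2 to 3 are there at a start; the rules pass over those that are not, and their reading is None.
At some moment in a run one of blank0, blank1, blank2 may be knocked a few centimetres aside while the robot is not near it.
It also fails if it takes over 208 s, if anything falls off the work surface, if the arm or the gripper's body presses on something with over 40 N, if the wrist force passes 120 N, or if a joint passes its speed limit or range.

## Working session

There is one attempt and no reset: what is moved stays moved. The work goes in short steps, Python scripts to look and compute and a tool call to move; the robot and the scene stay as the last step left them, time stands still between calls to the robot, and variables do not carry over. Pictures are saved under pics/ and viewed, at most 14 in all, crops included, and the job is handed in when it is done.

Besides the shell and the picture viewer there is one more tool, called after "Call:" as name([rows], argument=value, ...), one row to a line, values as JSON. apply_moves: Moves the arm, as the interface text tells. Its arguments: {"type":"object","properties":{"commands":{"type":"array","items":{"type":"array","items":{"type":"array","items":{"type":"number"}}}},"hand":{"type":"number"}},"required":["commands"]}

```bash
mkdir -p pics; ls; python3 - <<'E'
from cell import manip
import cv2, numpy as np
s=manip.observe(); print(s)
for c in ("scene","top"):
    r=manip.camera(c); cv2.imwrite(f"pics/{c}0.png",cv2.resize(r["frame"],(800,600)))
    print(c,{k:v for k,v in r.items() if k!="frame"})
    for t in ("drawer","ramp_foot","scoop","scoop_lip","scoop_grip","pad","polisher","tub_floor","carrier","jar","pocket0","pocket1","pocket2","ball0","blank0"):
        print(t,[(np.round(d["centre"],1).tolist(),round(d["conf"],2)) for d in manip.landmark_of(c,t)])
E
```

```text
pics
{'time': 0.0, 'qpos': array([ 6.38505052e+01,  1.72157339e+01,  8.71790434e+01,  7.67014704e-04,
        7.56704480e+01, -3.81372622e+00]), 'joint_vel': array([ 0.10608306,  0.06789026, -0.05946721, -0.00430876,  0.00115205,
       -0.00872935]), 'joint_torque': array([-3.14515473e-04, -5.43505239e+01, -3.61801171e+01, -6.81078677e-05,
        3.96978983e-03, -3.56944247e-05]), 'tool_pos': array([0.20889966, 0.50854065, 0.23072958]), 'eef_rot': array([[-9.24971367e-01,  3.80036455e-01, -5.13351420e-04],
       [ 3.80036792e-01,  9.24970813e-01, -1.01616297e-03],
       [ 8.86561065e-05, -1.13501408e-03, -9.99999352e-01]]), 'force': array([-0.50484395,  0.08571477, -0.447653  ]), 'torque': array([-0.02404762,  0.00828055, -0.07949126]), 'gripper_force': 0.0, 'grip_width': 1.0034108688672554}
scene {'fx': 383.549113564308, 'fy': 383.549113564308, 'cx': 250.5377923422155, 'cy': 185.42841693379248, 'k1': 0.0047011889749434925, 'camera_from_world': array([[-0.68113694,  0.73188682, -0.01985314,  0.35679934],
       [ 0.44702031,  0.39424232, -0.80296067, -0.13770434],
       [-0.5798
[... 1581 characters left out ...]
([253.0, 216.7], 0.39)]
carrier [([163.3, 223.8], 0.9)]
jar [([140.3, 232.0], 0.67), ([290.9, 118.9], 0.63), ([340.0, 170.9], 0.54)]
pocket0 [([140.8, 227.6], 0.86), ([264.0, 191.2], 0.73), ([160.1, 223.4], 0.67), ([179.7, 224.2], 0.59)]
pocket1 [([140.8, 227.6], 0.86), ([264.0, 191.2], 0.73), ([160.1, 223.4], 0.67), ([179.7, 224.2], 0.59)]
pocket2 [([140.8, 227.6], 0.86), ([264.0, 191.2], 0.73), ([160.1, 223.4], 0.67), ([179.7, 224.2], 0.59)]
ball0 [([257.6, 203.6], 0.64), ([266.4, 189.3], 0.6), ([255.7, 193.9], 0.46), ([253.8, 215.2], 0.41)]
blank0 [([376.9, 232.7], 0.92), ([414.5, 248.4], 0.91), ([351.3, 268.7], 0.85), ([114.8, 186.0], 0.82), ([329.8, 229.5], 0.64), ([165.3, 138.6], 0.4)]
```

View pics/top0.png

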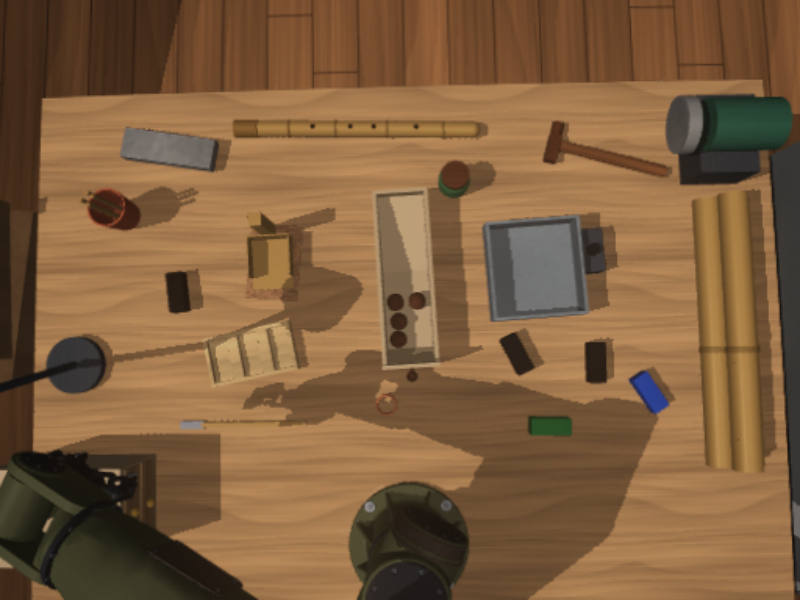

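View pics/scene0.png

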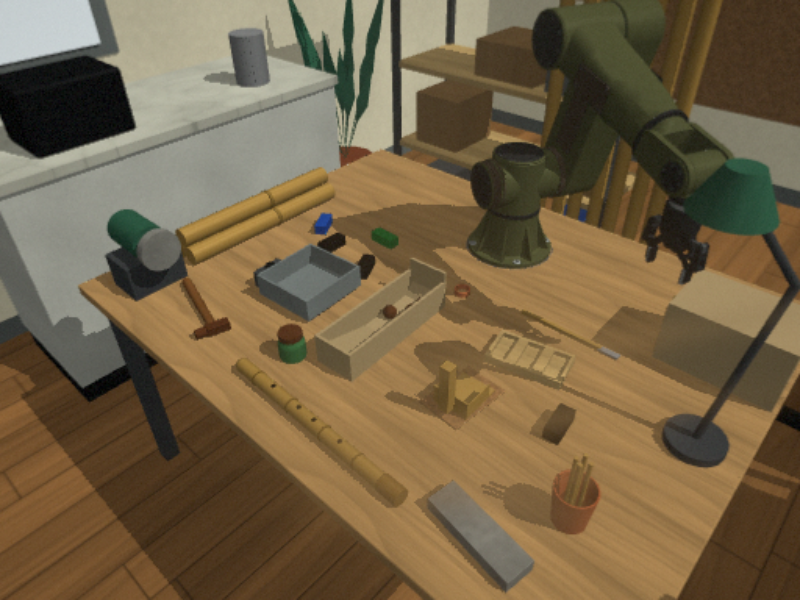

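The top picture (800x600) shows the drawer at (408,280) with four balls near (395,302), (417,300), (399,321) and (399,340). The scoop stands on its pad at (270,262) with its post on the far side. The carrier is at (253,352), the tub at (537,267) and the jar at (454,178).

There are three dark blanks, at (178,292), (518,353) and (596,362). The blue block at (649,391) and the green one at (550,426) are look-alikes.

```bash
cat > lib.py <<'E'
from cell import manip
import cv2, numpy as np
from scipy.spatial.transform import Rotation as Rot
np.set_printoptions(precision=4,suppress=True)
class Cam:
    def __init__(s,name,save=None):
        st=manip.observe(); r=manip.camera(name); s.name=name; s.img=r["frame"]
        s.K=np.array([[r["fx"],0,r["cx"]],[0,r["fy"],r["cy"]],[0,0,1]]); s.D=np.array([r["k1"],0,0,0.])
        if "mount" in r:
            T=np.eye(4); T[:3,:3]=st["eef_rot"]; T[:3,3]=st["tool_pos"]; s.wc=T@r["mount"]
        else: s.wc=np.linalg.inv(r["camera_from_world"])
        if save: cv2.imwrite(f"pics/{save}.png",cv2.resize(s.img,(800,600),interpolation=cv2.INTER_CUBIC))
    def rays(s,p):
        u=cv2.undistortPoints(np.float64(p).reshape(-1,1,2),s.K,s.D).reshape(-1,2)
        return np.c_[u,np.ones(len(u))]@s.wc[:3,:3].T
    def at(s,p,z):
        d=s.rays(p); o=s.wc[:3,3]; return o+d*((z-o[2])/d[:,2])[:,None]
    def proj(s,P):
        cw=np.linalg.inv(s.wc); rv=cv2.Rodrigues(cw[:3,:3])[0]
        return cv2.projectPoints(np.float64(P).reshape(-1,1,3),rv,cw[:3,3],s.K,s.D)[0].reshape(-1,2)
    def lm(s,t,z=None):
        L=manip.landmark_of(s.name,t)
        return [(np.array(d["centre"]),d["conf"],None if z is None else s.at([d["centre"]],z)[0]) for d in L]
def tri(obs):  # [(cam,pixel)]
    A=np.zeros((3,3));b=np.zeros(3)
    for c,p in obs:
        d=c.rays([p])[0]; d/=np.linalg.norm(d); M=np.eye(3)-np.outer(d,d); A+=M; b+=M@c.wc[:3,3]
    return np.linalg.solve(A,b)
def down(yaw): # tool pointing down, tool y axis at angle yaw (deg) from world x
    a=np.radians(yaw); y=np.array([np.cos(a),np.sin(a),0]); z=np.array([0,0,-1.]); return np.c_[np.cross(y,z),y,z]
def go(pos,R=None):
    st=manip.observe(); R0=st["eef_rot"]; R=R0 if R is None else R
    rv=Rot.from_matrix(R0.T@R).as_rotvec()/.08
    print("at",st["tool_pos"],"turn",rv,"then shift",R.T@(np.array(pos)-st["tool_pos"])/.05)
E
python3 - <<'E'
from lib import *
c=Cam("top")
for t,z in (("ramp_foot",.01),("drawer",0),("scoop",.005),("scoop_lip",.005),("scoop_grip",.115),("pad",0),("tub_floor",.018),("polisher",0),("carrier",0),("pocket0",.01),("blank0",.016),("jar",.04)):
    for p,cf,w in c.lm(t,z): print(t,p,round(cf,2),w)
def q(n,pts,z): print(n,c.at(np.array(pts)*.64,z)[:,:2].tolist())
q("drawer rim",[(376,193),(427,190),(438,363),(384,367)],.08)
q("scoopgrip",[(258,217)],.145)
q("tub rim",[(485,224),(578,216),(588,311),(492,320)],.075)
st=manip.observe()
r=manip.camera("wrist"); print({k:v for k,v in r.items() if k!="frame"})
E
```

```text
ramp_foot [265.  223.5] 0.84 [ 0.3996 -0.0181  0.01  ]
ramp_foot [160.7 226. ] 0.61 [0.3983 0.325  0.01  ]
ramp_foot [263.4 191.3] 0.15 [ 0.5053 -0.0152  0.01  ]
drawer [261.2 175.7] 0.86 [ 0.5581 -0.0089  0.    ]
drawer [175.3 166.6] 0.55 [0.5954 0.278  0.    ]
scoop [176.2 169.3] 0.68 [0.5855 0.2739 0.005 ]
scoop [256.6 196. ] 0.34 [0.4906 0.0077 0.005 ]
scoop [159.3 222.8] 0.26 [0.4089 0.331  0.005 ]
scoop_lip [173.4 185.9] 0.55 [0.5302 0.2835 0.005 ]
scoop_lip [116.9 185.8] 0.39 [0.5348 0.4736 0.005 ]
scoop_grip [165.6 140.7] 0.75 [0.6603 0.2811 0.115 ]
scoop_grip [116.2 183.6] 0.58 [0.5314 0.4337 0.115 ]
pad [169.5 167.9] 0.59 [0.5915 0.2976 0.    ]
tub_floor [337.6 173.4] 0.63 [ 0.5581 -0.2595  0.018 ]
polisher [337.8 172.6] 0.78 [ 0.5628 -0.2636  0.    ]
carrier [163.8 225.3] 0.67 [0.4003 0.3173 0.    ]
pocket0 [144.6 227. ] 0.79 [0.3961 0.3785 0.01  ]
pocket0 [179.3 222.2] 0.78 [0.4096 0.2634 0.01  ]
pocket0 [163.1 225.4] 0.58 [0.4001 0.3171 0.01  ]
blank0 [116.5 185. ] 0.9 [0.5365 0.4707 0.016 ]
blank0 [410.4 250.1] 0.87 [ 0.3034 -0.4871  0.016 ]
blank0 [350.  270.6] 0.77 [ 
[... 263 characters left out ...]
672141], [0.7201389223354697, -0.051607500640264335], [0.37219219717504626, -0.06519405528328362], [0.36651665263370187, 0.04173139879615128]]
scoopgrip [[0.6596426628179086, 0.27487208683837966]]
tub rim [[0.6488249424776069, -0.16700203884500397], [0.6609721005409912, -0.35519557131594764], [0.4686997925173945, -0.36697887371453775], [0.4549958107732233, -0.1749921085487947]]
{'fx': 309.1000441611129, 'fy': 309.1000441611129, 'cx': 249.68640357792836, 'cy': 188.669564521533, 'k1': -0.05227064435491081, 'mount': array([[ 0.0005, -0.9458, -0.3248,  0.084 ],
       [ 1.    ,  0.0002,  0.0009,  0.0009],
       [-0.0008, -0.3248,  0.9458, -0.1416],
       [ 0.    ,  0.    ,  0.    ,  1.    ]])}
```

```bash
python3 - <<'E'
from lib import *
go([.57,.36,.30],down(0))
E
```

```text
at [0.209  0.5087 0.2313] turn [ 0.0003  0.0003 14.7629] then shift [-2.9748  7.22   -1.3744]
```

Call:
apply_moves([
  [[0,0,-0.3,0,0,0.984],[0,0,-0.3,0,0,0.984],[0,0,-0.3,0,0,0.984],[0,0,-0.3,0,0,0.984],[0,0,-0.17,0,0,0.984]],
])

```text
time: 2.92
tool_pos: [0.209, 0.5088, 0.3006]
eef_rot: [[-0.707, 0.708, 0.0], [0.708, 0.707, 0.001], [0.0, 0.001, -1.0]]
force: [-0.1, -0.1, -0.2]
grip_width: 1.005
gripper_force: 0.0
```

Call:
apply_moves([
  [[0,0,0,0,0,0.984],[0,0,0,0,0,0.984],[0,0,0,0,0,0.984],[0,0,0,0,0,0.984],[0,0,0,0,0,0.984]],
])

```text
time: 3.55
tool_pos: [0.209, 0.5087, 0.2998]
eef_rot: [[-0.381, 0.924, -0.0], [0.924, 0.381, -0.0], [-0.0, -0.0, -1.0]]
force: [-0.4, -1.2, 0.2]
grip_width: 0.996
gripper_force: 0.0
```

Call:
apply_moves([
  [[0,0,0,0,0,0.984],[0,0,0,0,0,0.984],[0,0,0,0,0,0.984],[0,0,0,0,0,0.984],[0,0,0,0,0,0.984]],
])

```text
time: 4.18
tool_pos: [0.209, 0.5087, 0.2998]
eef_rot: [[0.002, 1.0, 0.0], [1.0, -0.002, 0.0], [0.0, 0.0, -1.0]]
force: [-0.3, 0.3, 0.7]
grip_width: 1.0
gripper_force: 0.0
```

Call:
apply_moves([
  [[-0.37,0.9,0,0,0,0],[-0.37,0.9,0,0,0,0],[-0.37,0.9,0,0,0,0],[-0.37,0.9,0,0,0,0],[-0.37,0.9,0,0,0,0]],
])

```text
time: 4.8
tool_pos: [0.4354, 0.4155, 0.2998]
eef_rot: [[-0.0, 1.0, 0.0], [1.0, 0.0, 0.0], [0.0, 0.0, -1.0]]
force: [0.6, 0.0, 0.0]
grip_width: 1.001
gripper_force: 0.0
```

Call:
apply_moves([
  [[-0.37,0.9,0,0,0,0],[-0.37,0.9,0,0,0,0],[-0.37,0.9,0,0,0,0],[0,0,0,0,0,0],[0,0,0,0,0,0]],
])

```text
time: 5.42
tool_pos: [0.5687, 0.361, 0.2995]
eef_rot: [[-0.0, 1.0, -0.001], [1.0, 0.0, -0.0], [-0.0, -0.001, -1.0]]
force: [0.4, -0.4, 0.2]
grip_width: 0.998
gripper_force: 0.0
```

```bash
python3 - <<'E'
from lib import *
go([.57,.36,.30],down(0))
c=Cam("wrist","w1")
for t,z in (("scoop",.005),("scoop_lip",.005),("scoop_grip",.115),("pad",0),("carrier",0),("pocket0",.01),("blank0",.016)):
    for p,cf,w in c.lm(t,z): print(t,p,round(cf,2),w)
E
```

```text
at [0.5687 0.361  0.2995] turn [-0.0066  0.0012  0.0026] then shift [-0.02    0.0258 -0.0098]
scoop [261.9 198.6] 0.92 [0.5873 0.2803 0.005 ]
scoop_lip [226.  200.7] 0.7 [0.5331 0.2769 0.005 ]
scoop_grip [321.8 229.2] 0.68 [0.6535 0.2837 0.115 ]
carrier [135.5 170.8] 0.71 [0.3986 0.3225 0.    ]
pocket0 [116.4 133.7] 0.79 [0.3815 0.3794 0.01  ]
pocket0 [145.5 214.8] 0.59 [0.4096 0.2555 0.01  ]
pocket0 [127.7 172.7] 0.56 [0.3906 0.3224 0.01  ]
blank0 [221.7  55.6] 0.78 [0.533  0.4797 0.016 ]
```

View pics/w1.png

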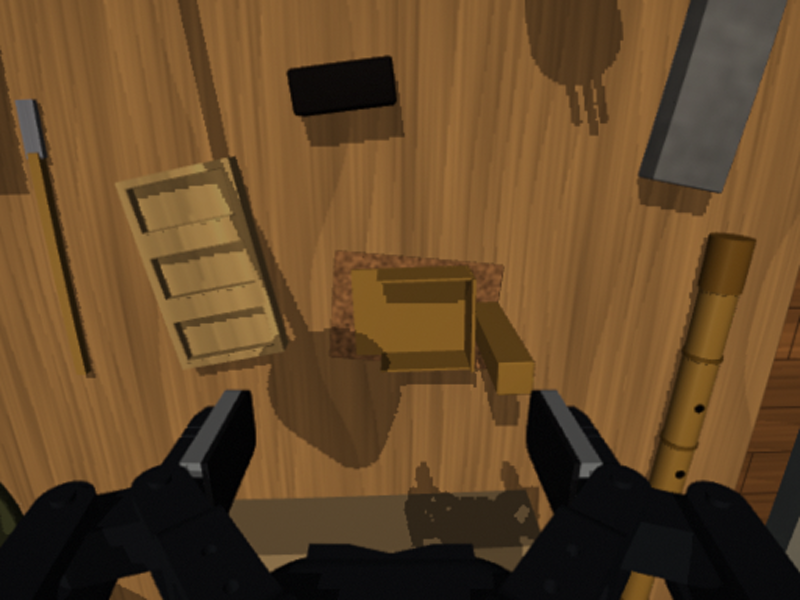

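The wrist view (800x600) shows the carrier top corners at (118,184), (232,157), (286,347) and (187,367). The scoop lip is near x=352, its post top is a quad around (515,377), and the blank is at (343,86).

```bash
python3 - <<'E'
from lib import *
c=Cam("wrist")
def q(n,pts,z):
    w=c.at(np.array(pts)*.64,z)[:,:2]; print(n,w.tolist(),"mean",w.mean(0)); return w
def yaw(a,b): return np.degrees(np.arctan2(*(b-a)[::-1]))
w=q("post top",[(497,362),(531,359),(533,390),(500,394)],.145); print(yaw(w[0],w[1]),yaw(w[3],w[2]))
w=q("wall tops",[(376,266),(473,266)],.045); print(yaw(*w))
w=q("wall base inner",[(386,369),(472,371)],.045); print(yaw(*w))
w=q("lip",[(352,268),(355,356)],.008); print(yaw(*w))
w=q("pad far",[(335,251),(503,264)],.005); print(yaw(*w)); q("padcorner",[(331,356)],.005)
w=q("carrier",[(118,184),(232,157),(286,347),(187,367)],.022);print(yaw(w[0],w[1]),yaw(w[0],w[3])-90+180,yaw(w[1],w[2]))
g=cv2.cvtColor(c.img,cv2.COLOR_BGR2GRAY); print(g[40:75:6,170:270:10])
E
```

```text
post top [[0.6422320507345205, 0.2955839946323021], [0.6654717644301219, 0.2977935364001857], [0.6693248185918228, 0.2736467874639038], [0.646272111424124, 0.27056949371308225]] mean [0.6558 0.2844]
5.431134714920974 7.603433116427614
wall tops [[0.5570417269361986, 0.3357542238244378], [0.6396929796772608, 0.3358849301494471]] mean [0.5984 0.3358]
0.0906086028627172
wall base inner [[0.5653927933652116, 0.23788715530199345], [0.64455094133815, 0.23579567901095966]] mean [0.605  0.2368]
-1.513487799776485
lip [[0.5335582147993427, 0.3235449331924066], [0.5343014672487585, 0.23288495562535008]] mean [0.5339 0.2782]
-89.530285848532
pad far [[0.5179181782531956, 0.33906124247161723], [0.6749778993150608, 0.326818549682144]] mean [0.5964 0.3329]
-4.45715221131804
padcorner [[0.5100265338781185, 0.23135226981329007]] mean [0.51   0.2314]
carrier [[0.3328772839296861, 0.4033422413346959], [0.43544382819395044, 0.42482888018573584], [0.46954393356768387, 0.2490774373321139], [0.3703504731052326, 0.22705073116252517]] mean [0.4021 0.3261]
11.831775430470902 12.000395512099118 -79.01963930014618
[[110 105 105 103  57  13  10  11  12 100]
 [111 105  11  12  13  10  11  12   4 101]
 [111 104  12  11  11  11  11  12   9 100]
 [112 103   9   8  10  11  10   9  10  99]
 [110 102  10  10  10  11   9   9   7  98]
 [108 101   7   9   5   5  55  62  60  96]]
```

Call:
apply_moves([
  [[0,0,0,0,0,-0.44],[-0.52,0.57,0,0,0,0],[-0.54,0.58,0,0,0,0],[-0.54,0.54,0,0,0,0],[0,0,0,0,0,0]],
])

```text
time: 6.5
tool_pos: [0.6578, 0.2816, 0.2989]
eef_rot: [[-0.034, 0.999, -0.001], [0.999, 0.034, -0.001], [-0.001, -0.001, -1.0]]
force: [0.2, 0.6, -0.8]
grip_width: 1.0
gripper_force: 0.0
```

```bash
python3 - <<'E'
from lib import *
go([.656,.284,.098],down(2))
c=Cam("wrist","w2")
for t,z in (("scoop",.005),("scoop_lip",.005),("scoop_grip",.115)):
    for p,cf,w in c.lm(t,z): print(t,p,round(cf,2),w)
E
```

```text
at [0.6578 0.2816 0.2989] turn [-0.0092  0.0064 -0.0157] then shift [ 0.0491 -0.0346  4.018 ]
scoop [204.5 144.7] 0.72 [0.5936 0.2808 0.005 ]
scoop_lip [161.7 150.9] 0.63 [0.5318 0.2699 0.005 ]
scoop_grip [246.1 161.1] 0.95 [0.654 0.286 0.115]
```

View pics/w2.png

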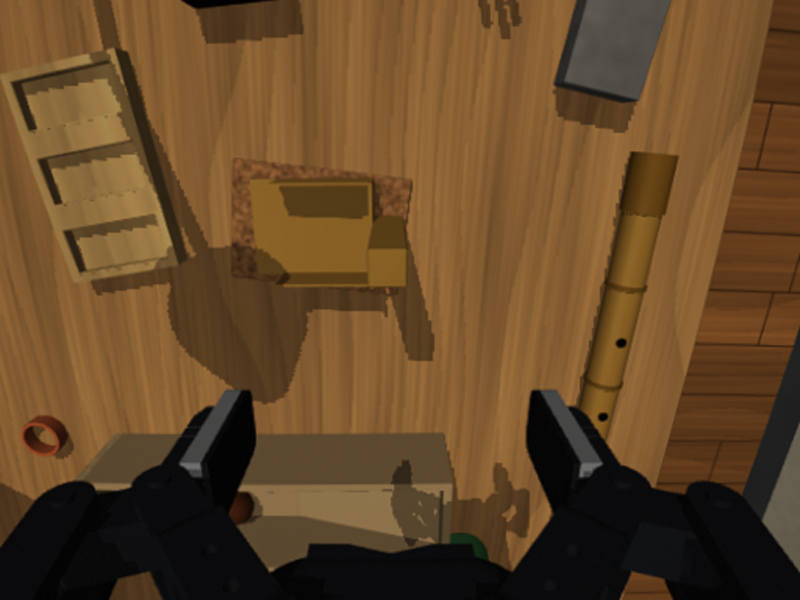

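The post top is centred at about (388,268) in this view and square to the fingers. This agrees with (0.655, 0.285), so I go down and grip.

Call:
apply_moves([
  [[0.07,-0.06,0.8,0,0,0],[0,0,0.8,0,0,0],[0,0,0.8,0,0,0],[0,0,0.8,0,0,0],[0,0,0.8,0,0,0]],
], hand=1)

```text
time: 7.32
tool_pos: [0.6525, 0.2883, 0.0991]
eef_rot: [[-0.037, 0.999, 0.001], [0.999, 0.037, 0.0], [0.0, 0.001, -1.0]]
force: [1.2, 0.9, -0.7]
grip_width: 1.0
gripper_force: 0.0
```

Call:
apply_moves([
  [[0,0,0,0,0,0],[0,0,0,0,0,0],[0,0,0,0,0,0],[0,0,0,0,0,0],[0,0,0,0,0,0]],
], hand=0)

```text
time: 7.95
tool_pos: [0.6538, 0.2876, 0.102]
eef_rot: [[-0.035, 0.999, 0.003], [0.999, 0.035, 0.001], [0.001, 0.003, -1.0]]
force: [0.0, 0.9, 6.7]
grip_width: 0.296
gripper_force: 59.2
```

Call:
apply_moves([
  [[0,0,0,0,0,0],[0,0,0,0,0,0],[0,0,0,0,0,0],[0,0,0,0,0,0],[0,0,0,0,0,0]],
])

```text
time: 8.57
tool_pos: [0.6538, 0.2876, 0.102]
eef_rot: [[-0.035, 0.999, 0.003], [0.999, 0.035, 0.001], [0.001, 0.003, -1.0]]
force: [-0.2, 0.2, 7.0]
grip_width: 0.296
gripper_force: 59.2
```

Call:
apply_moves([
  [[0,0,-0.4,0,0,0],[0,0,-0.8,0,0,0],[0,0,-0.8,0,0,0],[0,0,-0.8,0,0,0],[0,0,0,0,0,0]],
])

```text
time: 9.2
tool_pos: [0.654, 0.2875, 0.2454]
eef_rot: [[-0.035, 0.999, 0.007], [0.999, 0.035, 0.003], [0.002, 0.007, -1.0]]
force: [-0.3, 0.0, -1.5]
grip_width: 0.293
gripper_force: 59.2
```

```bash
python3 - <<'E'
from lib import *
c=Cam("wrist","w3"); np.savez("w3",wc=c.wc)
print(manip.observe()["tool_pos"],manip.observe()["force"])
c2=Cam("top")
print("ramp",c2.lm("ramp_foot",.01)[:1],c2.lm("drawer",0)[:1])
E
```

```text
[0.6535 0.2873 0.2424] [ 0.0894  0.0307 -2.8449]
ramp [(array([266. , 222.6]), 0.6, array([ 0.4025, -0.0215,  0.01  ]))] [(array([261.2, 175.6]), 0.96, array([ 0.5585, -0.0089,  0.    ]))]
```

View pics/w3.png

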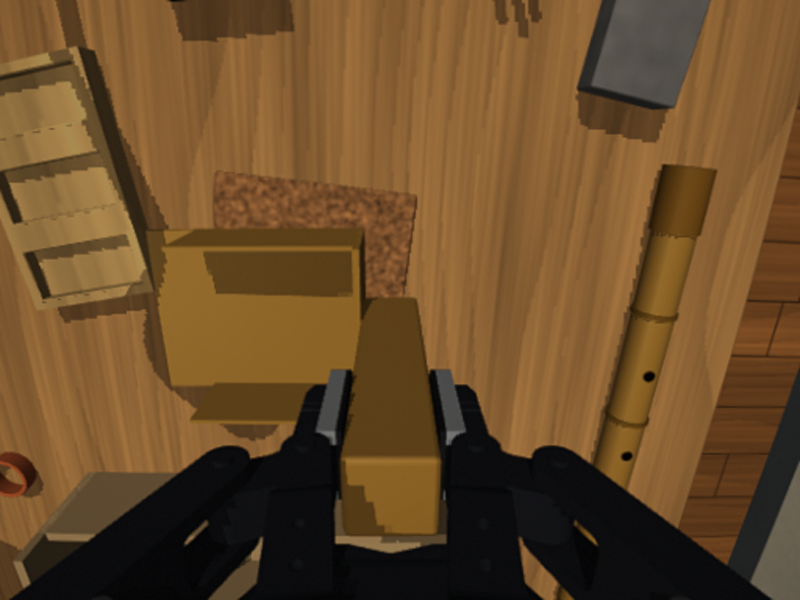

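```bash
python3 - <<'E'
from lib import *
from scipy.optimize import least_squares
c=Cam("wrist"); st=manip.observe()
S=np.array([(-55,44,3),(-55,-44,3),(-30,44,40),(-30,-44,40),(55,13,140),(81,13,140),(81,-13,140),(55,-13,140),(55,44,3)])/1000
p=np.array([(148,230),(171,387),(164,247),(191,421),(344,457),(440,457),(441,533),(343,533),(364,229)])*.64
B=np.array([[0,1,0],[1,0,0],[0,0,-1.]])
def W(v): return (S-[.068,0,.11])@(B@Rot.from_rotvec(v[:3]).as_matrix()).T+[v[3],v[4],v[5]-.019]
R,t=st["eef_rot"],st["tool_pos"]
f=lambda v:(c.proj(W(v)@R.T+t)-p).ravel()
r=least_squares(f,np.zeros(6),loss="soft_l1"); print(np.degrees(r.x[:3]),r.x[3:]*1000); print(r.fun.reshape(-1,2)/.64)
E
```

```text
[ 0.1884  0.4688 -0.2755] [-7.6324  0.6068 10.6435]
[[-0.7815  0.165 ]
 [ 0.8619 -3.4549]
 [ 0.1424  0.1998]
 [-0.083   0.2279]
 [-1.8907 -0.5226]
 [ 3.0936 -0.6375]
 [-2.1716  0.4302]
 [ 2.0293  0.6827]
 [-0.3756  1.0713]]
```

Call:
apply_moves([
  [[-0.6,0,0,0,0,0],[-0.95,-0.06,0,0,0,0],[-0.95,-0.06,0,0,0,0],[-0.95,-0.06,0,0,0,0],[-0.95,-0.06,0,0,0,0]],
])

```text
time: 10.07
tool_pos: [0.6485, 0.0654, 0.239]
eef_rot: [[-0.035, 0.999, -0.001], [0.999, 0.035, -0.0], [-0.0, -0.001, -1.0]]
force: [1.0, -0.7, -1.4]
grip_width: 0.292
gripper_force: 59.3
```

Call:
apply_moves([
  [[-0.8,-0.06,0,0,0,0],[-0.47,0,0,0,0,0],[0,0,0,0,0,0],[0,0,0,0,0,0]],
])

```text
time: 10.58
tool_pos: [0.6483, 0.0045, 0.2395]
eef_rot: [[-0.036, 0.999, -0.0], [0.999, 0.036, 0.0], [0.0, -0.0, -1.0]]
force: [-0.3, -0.0, -1.0]
grip_width: 0.294
gripper_force: 59.3
```

```bash
python3 - <<'E'
from lib import *
c=Cam("wrist","w4"); st=manip.observe(); print(st["tool_pos"],st["eef_rot"])
for t in("ramp_foot","drawer","scoop_lip"): print(t,c.lm(t,.01)[:2])
E
```

```text
[0.6483 0.0046 0.2395] [[-0.0367  0.9993 -0.0004]
 [ 0.9993  0.0367  0.0002]
 [ 0.0002 -0.0004 -1.    ]]
ramp_foot [(array([ 56.4, 163. ]), 0.68, array([ 0.4052, -0.0127,  0.01  ]))]
drawer [(array([170.1, 152.9]), 0.68, array([0.5509, 0.0048, 0.01  ]))]
scoop_lip [(array([101.3, 199.6]), 0.73, array([ 0.4576, -0.0601,  0.01  ]))]
```

View pics/w4.png

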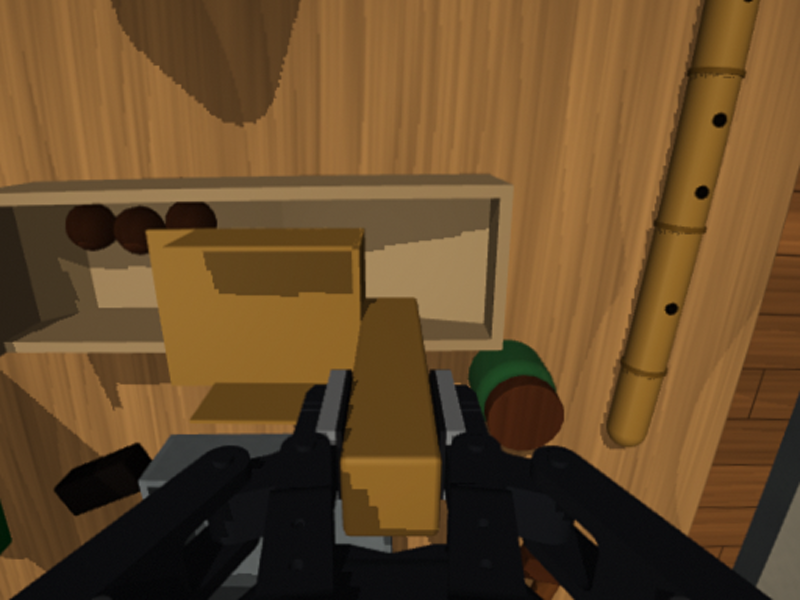

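The drawer lies just under the scoop, with its back rim corners at (512,184) and (503,350). Three balls show at (90,226), (139,229) and (191,215), and the scoop hides the fourth. The drawer's lateral position is measured next.

```bash
python3 - <<'E'
from lib import *
c=Cam("wrist")
P=dict(bf=(512,184),bn=(503,350),ibf=(492,199),ibn=(490,337),iff=(17,206),ifn=(10,343),on=(7,353))
for k,v in P.items(): print(k,c.at([np.array(v)*.64],.08)[0][:2])
g=cv2.cvtColor(c.img,cv2.COLOR_BGR2GRAY)
for col in (80,230,310): print(col,[(r,int(g[r,int(col*.64)])) for r in list(range(108,134))]); print([(r,int(g[r,int(col*.64)])) for r in range(205,230)])
E
```

```text
bf [0.7214 0.0606]
bn [ 0.7284 -0.0514]
ibf [0.71   0.0509]
ibn [ 0.7184 -0.042 ]
iff [0.4077 0.0371]
ifn [ 0.3813 -0.0603]
on [ 0.3771 -0.0683]
80 [(108, 116), (109, 115), (110, 114), (111, 114), (112, 113), (113, 112), (114, 111), (115, 87), (116, 81), (117, 81), (118, 80), (119, 81), (120, 80), (121, 86), (122, 120), (123, 131), (124, 132), (125, 132), (126, 132), (127, 133), (128, 132), (129, 129), (130, 100), (131, 36), (132, 16), (133, 17)]
[(205, 82), (206, 82), (207, 81), (208, 81), (209, 82), (210, 81), (211, 81), (212, 82), (213, 81), (214, 82), (215, 82), (216, 81), (217, 82), (218, 96), (219, 122), (220, 133), (221, 133), (222, 133), (223, 133), (224, 132), (225, 114), (226, 99), (227, 95), (228, 94), (229, 94)]
230 [(108, 105), (109, 105), (110, 106), (111, 105), (112, 103), (113, 88), (114, 83), (115, 82), (116, 82), (117, 82), (118, 82), (119, 90), (120, 114), (121, 132), (122, 133), (123, 133), (124, 132), (125, 133), (126, 132), (127, 129), (128, 110), (129, 85), (130, 83), (131, 84), (132, 85), (133, 84)]
[(205, 112), (206, 112), (207, 113), (208, 113), (209, 112), (210, 113), (211, 112), (212, 112), (213, 112), (214, 111), (215, 112), (216, 111), (217, 111), (218, 111), (219, 111), (220, 111), (221, 112), (222, 111), (223, 112), (224, 111), (225, 111), (226, 112), (227, 111), (228, 111), (229, 111)]
310 [(108, 112), (109, 112), (110, 112), (111, 105), (112, 89), (113, 83), (114, 83), (115, 83), (116, 83), (117, 83), (118, 84), (119, 112), (120, 131), (121, 131), (122, 131), (123, 131), (124, 130), (125, 131), (126, 131), (127, 113), (128, 92), (129, 87), (130, 87), (131, 88), (132, 88), (133, 89)]
[(205, 109), (206, 109), (207, 110), (208, 109), (209, 109), (210, 109), (211, 108), (212, 108), (213, 109), (214, 109), (215, 109), (216, 109), (217, 109), (218, 109), (219, 108), (220, 109), (221, 109), (222, 108), (223, 109), (224, 107), (225, 109), (226, 108), (227, 109), (228, 108), (229, 107)]
```

```bash
python3 - <<'E'
from lib import *
c=Cam("wrist")
g=cv2.cvtColor(c.img,cv2.COLOR_BGR2GRAY).astype(float)
def edges(col,lo,hi,th=116):
    v=g[lo:hi,col]>th
    i=np.flatnonzero(v)
    if len(i)<4: return None
    # longest run
    runs=np.split(i,np.flatnonzero(np.diff(i)>1)+1); r=max(runs,key=len); return lo+r[0]-.5,lo+r[-1]+.5
F=[];N=[]
for col in list(range(20,90,4))+list(range(100,300,6)):
    e=edges(col,114,135)
    if e and 6<e[1]-e[0]<11: F.append(c.at([(col,np.mean(e))],.08)[0][:2])
for col in list(range(10,88,4))+list(range(272,305,3)):
    e=edges(col,208,232)
    if e and 4<e[1]-e[0]<11: N.append(c.at([(col,np.mean(e))],.08)[0][:2])
    elif col>270: print(col,g[208:232,col].astype(int))
for n,A in (("far",F),("near",N)):
    A=np.array(A); p=np.polyfit(A[:,0],A[:,1],1); res=np.abs(np.polyval(p,A[:,0])-A[:,1]); A=A[res<.003]; p=np.polyfit(A[:,0],A[:,1],1)
    print(n,len(A),A[:,0].min(),A[:,0].max(),"yaw",np.degrees(np.arctan(p[0])),"y at .45,.55,.65",np.polyval(p,[.45,.55,.65]))
E
```

```text
far 52 0.4183963489065894 0.6931667117140511 yaw 2.606715343544593 y at .45,.55,.65 [0.0441 0.0487 0.0532]
near 31 0.3851100012747588 0.7064238205559853 yaw 2.614195991700538 y at .45,.55,.65 [-0.0597 -0.0552 -0.0506]
```

Call:
apply_moves([
  [[0.084,0,0,0,0,-0.17],[0,0,0,-0.945,0,0],[0,0,0,-0.945,0,0],[0,0,0,-0.945,0,0],[0,0,0,0,0,0]],
])

```text
time: 11.5
tool_pos: [0.6475, 0.0078, 0.2401]
eef_rot: [[-0.05, 0.973, 0.224], [0.999, 0.048, 0.011], [-0.0, 0.224, -0.974]]
force: [0.1, 0.7, -0.9]
grip_width: 0.292
gripper_force: 59.4
```

```bash
cat >> lib.py <<'E'
DC=np.array([.5435,-.0036]); DY=np.radians(2.61); H=.097; OFF=.0076
def tgt(X,Z,th):  # TCP pose for scoop lip at drawer X, world z Z, pitch th deg (lip down +)
    a=np.radians(th); x=X+.123*np.cos(a)-H*np.sin(a); z=Z+.123*np.sin(a)+H*np.cos(a)
    ex=np.array([np.cos(DY),np.sin(DY),0]); ey=np.array([-ex[1],ex[0],0])
    R=Rot.from_rotvec(-a*ey).as_matrix()@down(np.degrees(DY)+.28)
    return np.r_[DC,0]+ex*x+ey*OFF+[0,0,z],R
def lipnow():
    st=manip.observe(); R,t=st["eef_rot"],st["tool_pos"]
    L=t-OFF*R[:,0]-.123*R[:,1]+H*R[:,2]; ex=np.array([np.cos(DY),np.sin(DY)]); d=L[:2]-DC
    print("lip X",d@ex,"Y",d@[-ex[1],ex[0]],"z",L[2],"pitch",np.degrees(np.arcsin(R[2,1])),"F",st["force"])
E
python3 - <<'E'
from lib import *
lipnow(); go(*tgt(-.007,.014,13))
c=Cam("top"); 
for p,cf,w in c.lm("ball0",.028):
    d=w[:2]-DC; print(p,cf,d[0]*np.cos(DY)+d[1]*np.sin(DY),-d[0]*np.sin(DY)+d[1]*np.cos(DY))
E
```

```text
lip X 0.00638009470126811 Y -0.0013090416915212465 z 0.11793864022215096 pitch 12.972062046926021 F [ 0.0626  0.7081 -0.8757]
at [0.6475 0.0078 0.2401] turn [-0.0061 -0.0107 -0.0123] then shift [ 0.0218 -0.7286  1.9642]
```

Call:
apply_moves([
  [[0.03,-0.4,0,0,0,0],[0,-0.1,0.5,0,0,0],[0,-0.1,0.5,0,0,0],[0,-0.1,0.4,0,0,0],[0,0,0,0,0,0]],
])

```text
time: 12.22
tool_pos: [0.6293, 0.0083, 0.1622]
eef_rot: [[-0.049, 0.974, 0.221], [0.999, 0.048, 0.011], [0.0, 0.221, -0.975]]
force: [0.3, -0.6, -1.7]
grip_width: 0.297
gripper_force: 59.6
```

```bash
python3 - <<'E'
from lib import *
lipnow(); go(*tgt(-.007,.014,13))
c=Cam("top")
w=c.at(np.array([(395,302),(417,300),(399,321),(399,340)])*.64,.028)
d=w[:,:2]-DC; print(np.c_[d@[np.cos(DY),np.sin(DY)],d@[-np.sin(DY),np.cos(DY)]])
c=Cam("wrist","w5")
E
```

```text
lip X -0.012247497470515041 Y 6.463611143723857e-05 z 0.04037059837928017 pitch 12.769318604443601 F [ 0.3026 -0.6349 -1.7064]
at [0.6293 0.0083 0.1622] turn [-0.0503 -0.0146 -0.0171] then shift [-0.0076 -0.0237  0.5278]
[[-0.0441  0.0249]
 [-0.043  -0.021 ]
 [-0.084   0.0192]
 [-0.1232  0.0217]]
```

View pics/w5.png

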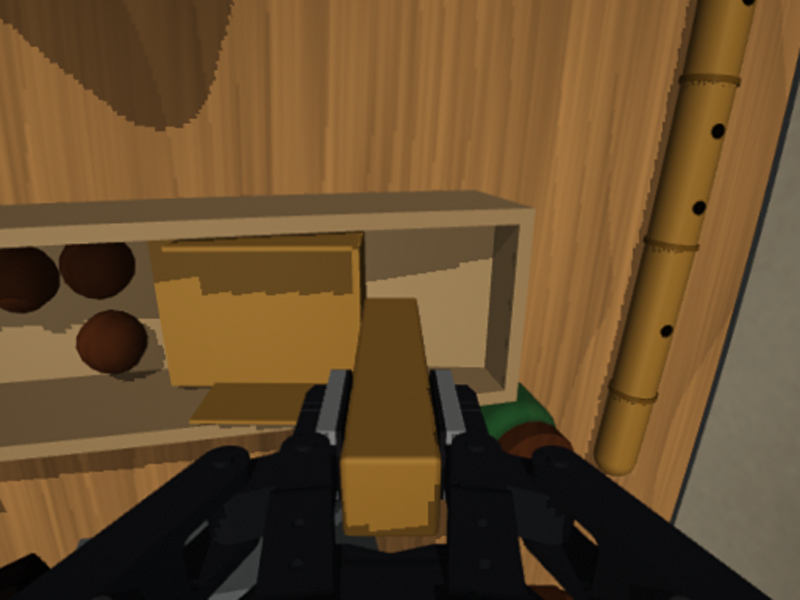

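The scoop is inside the drawer walls with clearance on both sides, and all the balls are ahead of the lip. Now I lower it to the floor.

Call:
apply_moves([
  [[0,0,0.2,0,0,0],[0,0,0.2,0,0,0],[0,0,0.1,0,0,0],[0,0,0,0,0,0]],
])

```text
time: 12.82
tool_pos: [0.6352, 0.0085, 0.1388]
eef_rot: [[-0.049, 0.973, 0.224], [0.999, 0.048, 0.011], [0.0, 0.224, -0.975]]
force: [-0.1, -0.4, -0.7]
grip_width: 0.299
gripper_force: 59.7
```

```bash
python3 - <<'E'
from lib import *
lipnow(); go(*tgt(-.03,.011,10)); go(*tgt(-.08,.011,3))
E
```

```text
lip X -0.006021058861257248 Y -5.178575117113044e-05 z 0.016707722550277568 pitch 12.94002677008496 F [-0.1113 -0.362  -0.6775]
at [0.6352 0.0085 0.1388] turn [ 0.6414 -0.0076 -0.018 ] then shift [-0.0039 -0.3889  0.1529]
at [0.6352 0.0085 0.1388] turn [ 2.1686 -0.0012 -0.0174] then shift [-0.0004 -1.1112  0.4321]
```

Call:
apply_moves([
  [[0,0,0.06,0,0,0],[0,0,0,0,0,0]],
])

```text
time: 13.08
tool_pos: [0.636, 0.0085, 0.1364]
eef_rot: [[-0.049, 0.973, 0.225], [0.999, 0.048, 0.011], [-0.0, 0.225, -0.974]]
force: [-0.2, 0.4, -0.6]
grip_width: 0.292
gripper_force: 59.7
```

Call:
apply_moves([
  [[0,0,0.06,0,0,0],[0,0,0,0,0,0]],
])

```text
time: 13.32
tool_pos: [0.6365, 0.0085, 0.1332]
eef_rot: [[-0.049, 0.973, 0.224], [0.999, 0.048, 0.011], [0.0, 0.224, -0.974]]
force: [0.2, -0.7, -1.1]
grip_width: 0.296
gripper_force: 59.7
```

Call:
apply_moves([
  [[0,0,0.04,0,0,0],[0,0,0,0,0,0]],
])

```text
time: 13.58
tool_pos: [0.6373, 0.0085, 0.1319]
eef_rot: [[-0.049, 0.973, 0.225], [0.999, 0.048, 0.011], [-0.0, 0.225, -0.974]]
force: [1.2, 0.4, 2.2]
grip_width: 0.294
gripper_force: 60.1
```

```bash
python3 - <<'E'
from lib import *
lipnow()
E
```

```text
lip X -0.0037122128465296987 Y -9.868415259878721e-05 z 0.009653404078937361 pitch 13.027530848273914 F [1.1892 0.4234 2.1857]
```

```bash
cat >> lib.py <<'E'
def rows(wps): # wps: list of (pos,R); each one row
    st=manip.observe(); p,R=st["tool_pos"],st["eef_rot"]
    for q,Q in wps:
        s=R.T@(q-p)/.05; r=Rot.from_matrix(R.T@Q).as_rotvec()/.08
        s,r=np.round(s,2),np.round(r,2); print([*s.tolist(),*r.tolist()])
        p=p+R@s*.05; R=R@Rot.from_rotvec(r*.08).as_matrix()
E
python3 - <<'E'
from lib import *
X=np.array([-.012,-.02,-.028,-.037,-.046,-.055,-.064,-.073,-.082,-.091]); th=np.interp(X,[-.12,-.09,-.06,-.03,-.004],[.5,2,6,10.3,13])
rows([tgt(x,.0108,t) for x,t in zip(X,th)])
E
```

```text
[-0.0, -0.13, -0.02, 0.19, -0.01, -0.02]
[-0.0, -0.13, -0.0, 0.18, 0.0, 0.0]
[-0.0, -0.12, 0.0, 0.18, 0.0, 0.0]
[-0.0, -0.14, 0.02, 0.26, 0.0, 0.0]
[-0.0, -0.14, 0.03, 0.29, 0.01, 0.0]
[-0.0, -0.13, 0.03, 0.28, -0.0, 0.0]
[-0.0, -0.14, 0.03, 0.27, -0.0, 0.0]
[0.0, -0.14, 0.04, 0.26, 0.0, 0.0]
[0.0, -0.14, 0.04, 0.26, 0.0, 0.0]
[0.0, -0.14, 0.04, 0.25, 0.0, 0.0]
```

Call:
apply_moves([
  [[0,-0.13,-0.02,0.19,0,-0.02],[0,-0.13,0,0.18,0,0],[0,-0.12,0,0.18,0,0],[0,-0.14,0.02,0.26,0,0],[0,-0.14,0.03,0.29,0,0]],
])

```text
time: 14.2
tool_pos: [0.6045, 0.0069, 0.1235]
eef_rot: [[-0.051, 0.989, 0.137], [0.999, 0.05, 0.007], [-0.0, 0.137, -0.991]]
force: [-0.5, -0.2, -3.1]
grip_width: 0.297
gripper_force: 59.6
```

Call:
apply_moves([
  [[0,-0.13,0.03,0.28,0,0],[0,-0.14,0.03,0.27,0,0],[0,-0.14,0.04,0.26,0,0],[0,-0.14,0.04,0.26,0,0],[0,-0.14,0.04,0.25,0,0]],
])

```text
time: 14.82
tool_pos: [0.571, 0.0052, 0.1112]
eef_rot: [[-0.05, 0.998, 0.032], [0.999, 0.05, 0.001], [-0.0, 0.032, -0.999]]
force: [-0.1, -0.4, -2.8]
grip_width: 0.298
gripper_force: 59.5
```

```bash
python3 - <<'E'
from lib import *
lipnow()
c=Cam("wrist","w6")
X=np.array([-.1,-.109,-.118,-.127,-.135,-.141]); th=np.interp(X,[-.13,-.09],[.5,2])
rows([tgt(x,.0108,t) for x,t in zip(X,th)])
E
```

```text
lip X -0.09191162242978329 Y -0.0006698743549072248 z 0.010354415585613341 pitch 1.824571757068204 F [-0.1408 -0.432  -2.7668]
[0.0, -0.14, -0.01, 0.02, 0.0, 0.0]
[0.0, -0.17, 0.01, 0.08, 0.0, 0.0]
[0.0, -0.17, 0.01, 0.07, 0.0, 0.0]
[0.0, -0.17, 0.01, 0.07, 0.0, 0.0]
[0.0, -0.15, 0.0, 0.03, 0.0, 0.0]
[0.01, -0.12, 0.0, -0.0, 0.0, 0.0]
```

View pics/w6.png

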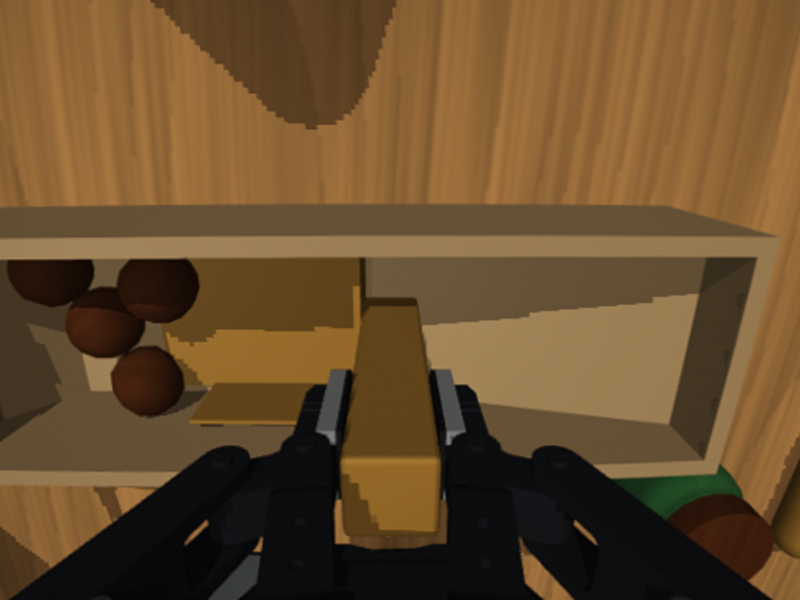

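Call:
apply_moves([
  [[0,-0.14,-0.01,0.02,0,0],[0,-0.17,0.01,0.08,0,0],[0,-0.17,0.01,0.07,0,0],[0,-0.17,0.01,0.07,0,0]],
])

```text
time: 15.38
tool_pos: [0.5386, 0.0034, 0.1097]
eef_rot: [[-0.051, 0.999, 0.014], [0.999, 0.051, 0.0], [-0.001, 0.014, -1.0]]
force: [0.1, -0.4, -1.9]
grip_width: 0.293
gripper_force: 59.7
```

Call:
apply_moves([
  [[0,-0.15,0,0.03,0,0],[0.01,-0.12,0,0,0,0]],
])

```text
time: 15.62
tool_pos: [0.5251, 0.0034, 0.1094]
eef_rot: [[-0.05, 0.999, 0.012], [0.999, 0.05, 0.0], [-0.0, 0.012, -1.0]]
force: [0.8, -0.2, -1.1]
grip_width: 0.294
gripper_force: 59.6
```

```bash
python3 - <<'E'
from lib import *
lipnow()
c=Cam("wrist","w7")
rows([tgt(*v) for v in [(-.146,.0155,-1),(-.151,.0205,-4),(-.156,.0255,-6.5),(-.161,.0305,-9),(-.166,.0355,-11.5),(-.166,.045,-14.5),(-.165,.055,-17.5),(-.163,.07,-20),(-.16,.09,-20),(-.158,.11,-20),(-.15,.14,-20)]])
E
```

```text
lip X -0.13993647480781943 Y -0.00036703173445785725 z 0.010985298302037053 pitch 0.6596531850276494 F [ 0.7697 -0.2459 -1.1277]
[-0.01, -0.05, -0.02, 0.36, 0.0, 0.0]
[0.0, -0.01, 0.03, 0.65, 0.01, 0.0]
[0.0, -0.02, 0.02, 0.55, -0.0, 0.0]
[0.0, -0.03, 0.02, 0.54, 0.0, 0.0]
[0.0, -0.03, 0.03, 0.55, 0.0, 0.0]
[0.0, 0.06, -0.06, 0.65, 0.01, 0.0]
[0.0, 0.06, -0.07, 0.66, 0.0, 0.0]
[0.0, 0.03, -0.19, 0.54, 0.0, 0.0]
[0.0, -0.08, -0.39, 0.0, 0.0, 0.0]
[0.0, -0.09, -0.39, 0.0, 0.0, 0.0]
[0.0, -0.06, -0.62, 0.0, 0.0, 0.0]
```

View pics/w7.png

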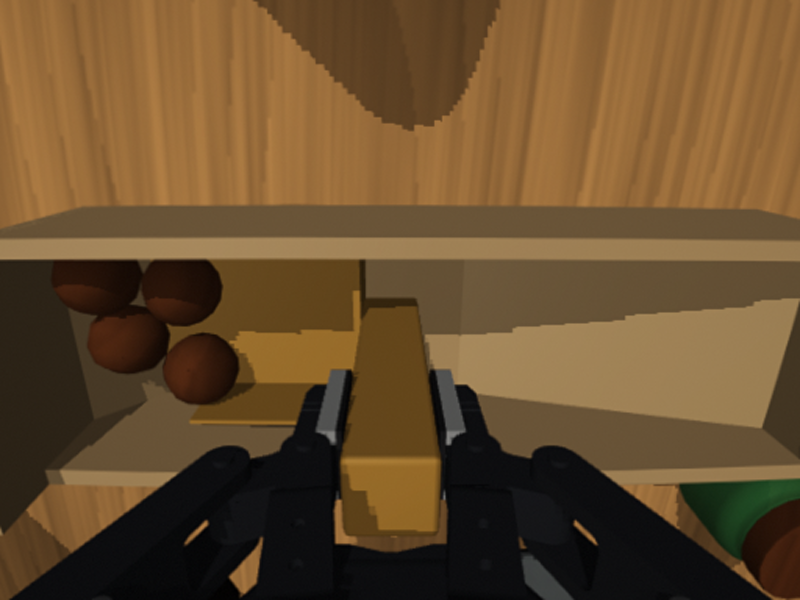

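Two balls are on the lip and the other two lie against the front ramp at (97,283) and (128,340). Next I drive the lip up the ramp.

Call:
apply_moves([
  [[-0.01,-0.05,-0.02,0.36,0,0],[0,-0.01,0.03,0.65,0.01,0],[0,-0.02,0.02,0.55,0,0],[0,-0.03,0.02,0.54,0,0],[0,-0.03,0.03,0.55,0,0]],
])

```text
time: 16.3
tool_pos: [0.5183, 0.0025, 0.1059]
eef_rot: [[-0.05, 0.978, -0.201], [0.999, 0.05, -0.01], [0.0, -0.201, -0.979]]
force: [0.4, 0.2, -1.9]
grip_width: 0.295
gripper_force: 59.7
```

```bash
python3 - <<'E'
from lib import *
lipnow()
c=Cam("wrist","w8")
for p,cf,w in c.lm("ball0",.05): print(p/.64,cf)
rows([tgt(*v) for v in [(-.169,.0385,-12.5),(-.169,.048,-15.5),(-.167,.057,-18.5),(-.163,.07,-21),(-.16,.09,-21),(-.158,.11,-21),(-.15,.14,-21)]])
E
```

```text
lip X -0.16490279618317705 Y -0.0009903662109706222 z 0.035633280446105975 pitch -11.623928388235772 F [ 0.3956  0.2362 -1.8698]
[324.375  283.9062] 0.96
[222.6562 283.125 ] 0.89
[326.0938 359.2188] 0.85
[254.8438 342.8125] 0.61
[0.01, -0.07, -0.01, 0.2, 0.01, 0.0]
[-0.0, 0.06, -0.05, 0.65, 0.0, 0.0]
[-0.0, 0.09, -0.06, 0.66, 0.0, 0.0]
[-0.0, 0.08, -0.16, 0.54, 0.01, 0.0]
[-0.0, -0.09, -0.39, 0.0, -0.0, 0.0]
[-0.0, -0.11, -0.39, 0.0, -0.0, 0.0]
[-0.0, -0.06, -0.62, 0.0, -0.0, 0.0]
```

View pics/w8.png

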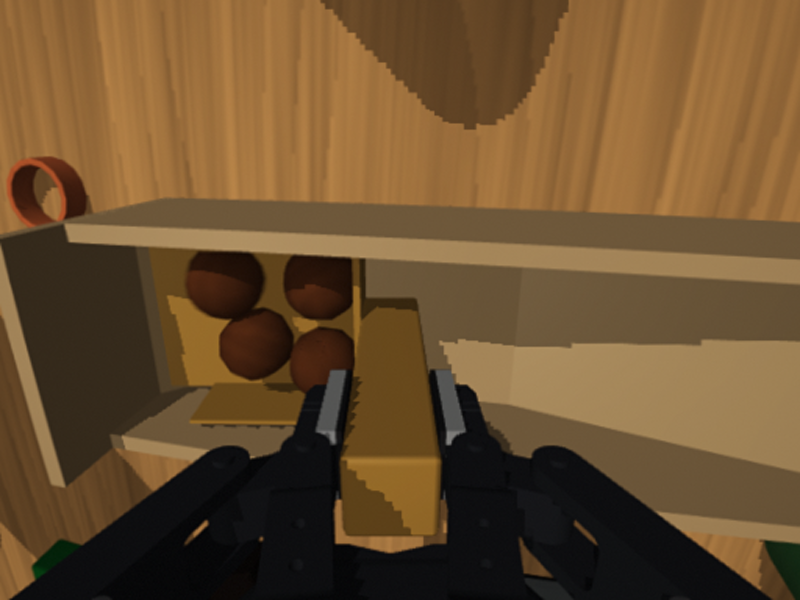

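All four balls are in the pan at (224,284), (320,284), (256,344) and (322,360), and the drawer in front of the lip is empty. I lift nose-up.

```bash
python3 - <<'E'
from lib import *
rows([tgt(*v) for v in [(-.162,.045,-13.5),(-.158,.06,-16),(-.157,.08,-16),(-.156,.105,-16),(-.155,.135,-16),(-.152,.165,-16),(-.15,.185,-16)]])
E
```

```text
[0.01, 0.08, -0.12, 0.42, 0.01, 0.0]
[-0.0, 0.09, -0.2, 0.54, 0.0, 0.0]
[-0.0, -0.09, -0.39, 0.0, 0.0, 0.0]
[-0.0, -0.12, -0.49, 0.0, 0.0, 0.0]
[-0.0, -0.15, -0.58, 0.0, 0.0, 0.0]
[-0.0, -0.11, -0.59, 0.0, 0.0, 0.0]
[-0.0, -0.07, -0.4, 0.0, 0.0, 0.0]
```

Call:
apply_moves([
  [[0.01,0.08,-0.12,0.42,0,0],[0,0.09,-0.2,0.54,0,0],[0,-0.09,-0.39,0,0,0],[0,-0.12,-0.49,0,0,0],[0,-0.15,-0.58,0,0,0]],
])

```text
time: 17.02
tool_pos: [0.5325, 0.0037, 0.1953]
eef_rot: [[-0.05, 0.96, -0.274], [0.999, 0.049, -0.013], [0.001, -0.274, -0.962]]
force: [-0.7, -0.4, -1.4]
grip_width: 0.298
gripper_force: 59.7
```

Call:
apply_moves([
  [[0,-0.11,-0.59,0,0,0],[0,-0.07,-0.4,0,0,0],[0,0,0,0,0,0]],
])

```text
time: 17.4
tool_pos: [0.538, 0.004, 0.2459]
eef_rot: [[-0.051, 0.961, -0.27], [0.999, 0.049, -0.014], [0.0, -0.271, -0.963]]
force: [0.2, 0.7, -2.6]
grip_width: 0.3
gripper_force: 59.7
```

```bash
cat >> lib.py <<'E'
def tgy(X,Y,Z,th):
    p,R=tgt(X,Z,th); return p+Y*np.array([-np.sin(DY),np.cos(DY),0]),R
E
python3 - <<'E'
from lib import *
lipnow()
c=Cam("wrist")
print("wrist balls",[(d["box"],d["conf"]) for d in manip.spot_in("wrist","ball0")])
c=Cam("top"); print("top balls",[(p,cf) for p,cf,w in c.lm("ball0",.1)])
X=np.linspace(-.15,-.027,9)[1:]; Y=np.linspace(0,-.26,9)[1:]
rows([tgy(x,y,.185,-16) for x,y in zip(X,Y)])
E
```

```text
lip X -0.1498015633405645 Y -0.0005139907958734436 z 0.1858687220331434 pitch -15.710845056385027 F [ 0.2279  0.7437 -2.6257]
wrist balls [([185.7, 210.1, 226.4, 255.7], 0.96), ([143.0, 199.2, 188.1, 241.5], 0.94), ([122.1, 160.5, 176.5, 202.0], 0.77), ([182.2, 159.7, 225.7, 202.0], 0.55)]
top balls []
[-0.66, 0.31, -0.1, 0.0, 0.01, 0.0]
[-0.65, 0.29, -0.09, 0.0, -0.0, 0.0]
[-0.65, 0.29, -0.08, 0.0, -0.0, 0.0]
[-0.65, 0.3, -0.09, 0.0, -0.0, 0.0]
[-0.65, 0.29, -0.08, 0.0, -0.0, 0.0]
[-0.65, 0.29, -0.09, 0.0, -0.0, 0.0]
[-0.66, 0.29, -0.08, 0.0, -0.0, 0.0]
[-0.65, 0.29, -0.09, 0.0, -0.0, 0.0]
```

Four balls are still in the pan. I carry them to the tub with gentle start and stop rows.

Call:
apply_moves([
  [[-0.3,0.14,-0.04,0,0,0],[-0.5,0.22,-0.07,0,0,0],[-0.65,0.29,-0.09,0,0,0],[-0.65,0.29,-0.09,0,0,0],[-0.65,0.3,-0.09,0,0,0]],
])

```text
time: 18.23
tool_pos: [0.6097, -0.1323, 0.2454]
eef_rot: [[-0.05, 0.96, -0.274], [0.999, 0.048, -0.013], [0.001, -0.274, -0.962]]
force: [0.5, 0.3, -1.6]
grip_width: 0.295
gripper_force: 59.7
```

Call:
apply_moves([
  [[-0.65,0.29,-0.08,0,0,0],[-0.65,0.29,-0.08,0,0,0],[-0.5,0.23,-0.07,0,0,0],[-0.4,0.18,-0.05,0,0,0],[-0.25,0.11,-0.03,0,0,0]],
])

```text
time: 18.85
tool_pos: [0.6724, -0.2518, 0.2445]
eef_rot: [[-0.049, 0.96, -0.275], [0.999, 0.048, -0.013], [0.001, -0.275, -0.961]]
force: [0.2, 1.0, -2.1]
grip_width: 0.294
gripper_force: 59.7
```

```bash
python3 - <<'E'
from lib import *
lipnow()
c=Cam("wrist")
print(len(manip.spot_in("wrist","ball0")))
for p,cf,w in c.lm("tub_floor",.018)+c.lm("polisher",0):print(p,cf,w)
c=Cam("top"); 
for p,cf,w in c.lm("tub_floor",.018)+c.lm("polisher",0):print(p,cf,w)
rows([tgy(-.027,-.26,z,t) for z,t in [(.165,-15),(.14,-13),(.115,-10),(.095,-6),(.088,-2),(.08,2),(.072,5),(.065,8),(.058,11),(.053,14),(.05,16),(.047,18),(.045,20),(.043,22),(.041,24)]])
E
```

```text
lip X -0.02738146492327158 Y -0.2618640580947887 z 0.18505060938092494 pitch -15.954813468920287 F [ 0.2202  1.042  -2.1468]
4
[216.1 154.2] 0.68 [ 0.5565 -0.2637  0.    ]
[-0.02, 0.09, 0.37, -0.19, 0.01, 0.01]
[-0.0, 0.06, 0.4, -0.44, 0.0, -0.0]
[-0.0, 0.01, 0.36, -0.65, -0.0, -0.0]
[-0.0, -0.07, 0.23, -0.87, -0.01, -0.0]
[-0.0, -0.13, -0.03, -0.88, -0.0, -0.0]
[-0.0, -0.13, -0.0, -0.87, -0.0, -0.0]
[-0.0, -0.11, 0.03, -0.65, -0.01, -0.0]
[-0.0, -0.12, 0.01, -0.66, -0.0, -0.0]
[-0.0, -0.13, 0.01, -0.65, -0.0, -0.0]
[-0.0, -0.12, -0.02, -0.66, -0.01, -0.0]
[-0.0, -0.08, -0.03, -0.43, 0.0, -0.0]
[0.0, -0.09, -0.03, -0.44, -0.0, -0.0]
[0.0, -0.08, -0.04, -0.44, -0.0, -0.0]
[0.0, -0.08, -0.05, -0.43, -0.0, -0.0]
[0.0, -0.09, -0.05, -0.44, -0.01, -0.0]
```

Call:
apply_moves([
  [[-0.02,0.09,0.37,-0.19,0,0],[0,0.06,0.4,-0.44,0,0],[0,0.01,0.36,-0.65,0,0],[0,-0.07,0.23,-0.87,-0.01,0],[0,-0.13,-0.03,-0.88,0,0]],
])

```text
time: 19.82
tool_pos: [0.6535, -0.2507, 0.1797]
eef_rot: [[-0.051, 0.998, -0.034], [0.999, 0.051, -0.001], [0.0, -0.034, -0.999]]
force: [-0.2, 0.2, -1.6]
grip_width: 0.3
gripper_force: 59.7
```

Call:
apply_moves([
  [[0,-0.13,0,-0.87,0,0],[0,-0.11,0.03,-0.65,-0.01,0],[0,-0.12,0.01,-0.66,0,0],[0,-0.13,0.01,-0.65,0,0],[0,-0.12,-0.02,-0.66,-0.01,0]],
])

```text
time: 20.45
tool_pos: [0.6234, -0.2525, 0.1769]
eef_rot: [[-0.051, 0.969, 0.244], [0.999, 0.05, 0.01], [-0.002, 0.244, -0.97]]
force: [-0.3, -0.8, -1.8]
grip_width: 0.296
gripper_force: 59.7
```

Call:
apply_moves([
  [[0,-0.08,-0.03,-0.43,0,0],[0,-0.09,-0.03,-0.44,0,0],[0,-0.08,-0.04,-0.44,0,0],[0,-0.08,-0.05,-0.43,0,0],[0,-0.09,-0.05,-0.44,-0.01,0]],
])

```text
time: 21.08
tool_pos: [0.6005, -0.2539, 0.1799]
eef_rot: [[-0.05, 0.912, 0.408], [0.999, 0.047, 0.018], [-0.003, 0.408, -0.913]]
force: [-0.3, 0.3, -1.1]
grip_width: 0.293
gripper_force: 59.7
```

```bash
python3 - <<'E'
from lib import *
lipnow()
c=Cam("wrist","w9")
print([d["box"] for d in manip.spot_in("wrist","ball0")])
c=Cam("top"); print([(p,cf,w) for p,cf,w in c.lm("ball0",.036)])
rows([tgy(-.027,-.26,z,t) for z,t in [(.041,27),(.042,30),(.043,33),(.044,36),(.045,39),(.046,42),(.047,45)]])
E
```

```text
lip X -0.027071488586065263 Y -0.2609688250528573 z 0.041187132194760195 pitch 24.104009932386393 F [-0.2725  0.2802 -1.1104]
[[71.5, 257.8, 110.4, 298.3], [23.1, 199.4, 73.9, 246.4], [33.2, 103.4, 81.2, 145.9], [12.5, 159.6, 62.5, 200.2]]
[(array([321.8, 190.3]), 0.53, array([ 0.5025, -0.2035,  0.036 ]))]
[0.01, -0.1, -0.12, -0.66, 0.01, 0.01]
[0.0, -0.1, -0.15, -0.65, -0.01, -0.0]
[0.0, -0.1, -0.14, -0.66, 0.0, -0.0]
[0.0, -0.09, -0.14, -0.65, -0.0, -0.0]
[0.0, -0.09, -0.14, -0.66, -0.01, -0.0]
[0.0, -0.09, -0.15, -0.65, 0.0, -0.0]
[0.0, -0.1, -0.14, -0.65, -0.0, -0.0]
```

```bash
python3 - <<'E'
from lib import *
rows([tgy(-.027,-.26,z,t) for z,t in [(.06,24),(.09,24),(.125,22),(.155,18),(.165,14),(.17,10),(.17,6),(.17,2),(.17,0)]])
E
```

```text
[0.01, 0.16, -0.34, -0.0, 0.01, 0.01]
[-0.0, 0.24, -0.55, -0.0, -0.0, -0.0]
[-0.0, 0.35, -0.55, 0.43, 0.0, -0.0]
[-0.01, 0.35, -0.38, 0.88, 0.01, -0.0]
[0.0, 0.19, -0.02, 0.87, -0.0, -0.0]
[0.0, 0.16, 0.08, 0.87, 0.0, -0.0]
[0.0, 0.13, 0.18, 0.87, 0.01, -0.0]
[0.0, 0.13, 0.17, 0.88, 0.0, -0.0]
[0.0, 0.06, 0.09, 0.43, 0.0, -0.0]
```

View pics/w9.png

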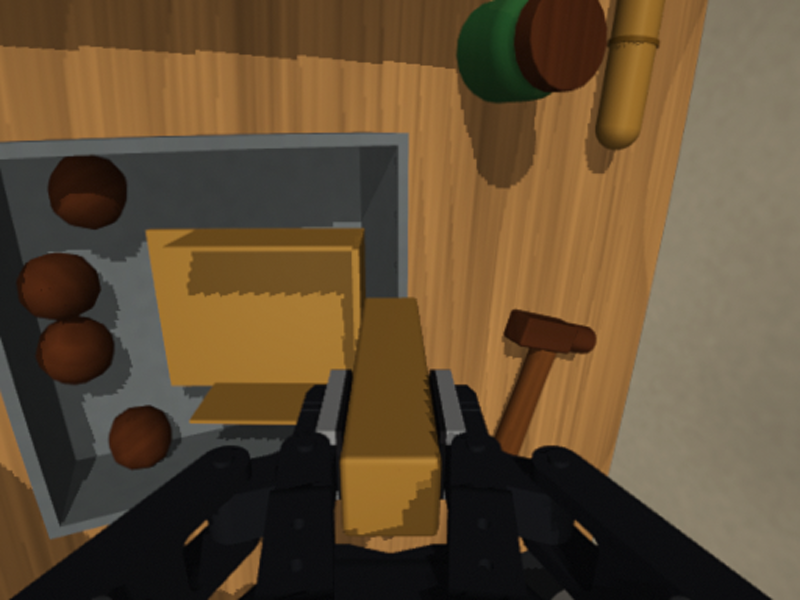

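All four balls are in the tub, at (88,190), (60,287), (75,350) and (140,437), and the scoop is empty. Now I raise the scoop and take it back to the pad.

Call:
apply_moves([
  [[0,0.16,-0.34,0,0,0],[0,0.24,-0.55,0,0,0],[0,0.35,-0.55,0.43,0,0],[0,0.35,-0.38,0.88,0,0],[0,0.19,-0.02,0.87,0,0]],
])

```text
time: 21.9
tool_pos: [0.6243, -0.2529, 0.2929]
eef_rot: [[-0.049, 0.969, 0.244], [0.999, 0.049, 0.006], [-0.006, 0.244, -0.97]]
force: [-0.2, -0.8, -1.3]
grip_width: 0.296
gripper_force: 59.8
```

Call:
apply_moves([
  [[0,0.16,0.08,0.87,0,0],[0,0.13,0.18,0.87,0,0],[0,0.13,0.17,0.88,0,0],[0,0.06,0.09,0.43,0,0],[0,0,0,0,0,0]],
])

```text
time: 22.52
tool_pos: [0.651, -0.2512, 0.2667]
eef_rot: [[-0.05, 0.999, 0.001], [0.999, 0.05, -0.003], [-0.003, 0.001, -1.0]]
force: [0.5, -0.5, -1.2]
grip_width: 0.296
gripper_force: 59.7
```

```bash
python3 - <<'E'
from lib import *
lipnow(); st=manip.observe(); p0=st["tool_pos"]
go([.6614,.2811,p0[2]],down(-4.2))
c=Cam("wrist"); c.wc=np.load("w3.npz")["wc"]
print(c.at(np.array([(217,171),(416,195)])*.64,.005))
P1=np.array([.6614,.2811,.25])
rows([(p0+(P1-p0)*k/13,down(2.9-7.1*k/13)) for k in range(1,14)])
E
```

```text
lip X -0.02675325281907327 Y -0.2607385403232845 z 0.16966739295320638 pitch 0.03178977838269331 F [ 0.4713 -0.4753 -1.2452]
at [ 0.651  -0.2512  0.2667] turn [0.009  0.0333 1.5456] then shift [10.6335 -0.5732  0.    ]
[[0.52   0.3387 0.005 ]
 [0.675  0.3252 0.005 ]]
[0.82, 0.06, 0.03, 0.02, 0.04, 0.11]
[0.82, 0.05, 0.03, -0.0, -0.0, 0.12]
[0.82, 0.04, 0.02, -0.0, -0.0, 0.12]
[0.81, 0.04, 0.03, -0.0, -0.0, 0.12]
[0.82, 0.02, 0.03, -0.0, -0.0, 0.12]
[0.82, 0.02, 0.02, -0.0, -0.0, 0.12]
[0.82, 0.01, 0.03, -0.0, -0.0, 0.12]
[0.82, 0.0, 0.02, -0.0, -0.0, 0.12]
[0.82, -0.0, 0.03, -0.0, -0.0, 0.12]
[0.82, -0.01, 0.03, -0.0, -0.0, 0.11]
[0.82, -0.02, 0.02, -0.0, -0.0, 0.12]
[0.82, -0.03, 0.03, -0.0, -0.0, 0.12]
[0.81, -0.04, 0.02, -0.0, -0.0, 0.12]
```

Call:
apply_moves([
  [[0.82,0.06,0.03,0.02,0.04,0.11],[0.82,0.05,0.03,0,0,0.12],[0.82,0.04,0.02,0,0,0.12],[0.81,0.04,0.03,0,0,0.12],[0.82,0.02,0.03,0,0,0.12]],
])

```text
time: 23.2
tool_pos: [0.6544, -0.0457, 0.2609]
eef_rot: [[-0.002, 1.0, 0.001], [1.0, 0.002, 0.001], [0.001, 0.001, -1.0]]
force: [0.1, -0.9, -1.5]
grip_width: 0.303
gripper_force: 59.8
```

Call:
apply_moves([
  [[0.82,0.02,0.02,0,0,0.12],[0.82,0.01,0.03,0,0,0.12],[0.82,0,0.02,0,0,0.12],[0.82,0,0.03,0,0,0.12],[0.82,-0.01,0.03,0,0,0.11]],
])

```text
time: 23.82
tool_pos: [0.6589, 0.1592, 0.2545]
eef_rot: [[0.045, 0.999, 0.001], [0.999, -0.045, 0.001], [0.001, 0.001, -1.0]]
force: [-0.0, 0.1, -1.0]
grip_width: 0.295
gripper_force: 59.8
```

Call:
apply_moves([
  [[0.82,-0.02,0.02,0,0,0.12],[0.82,-0.03,0.03,0,0,0.12],[0.81,-0.04,0.02,0,0,0.12],[0,0,0,0,0,0],[0,0,0,0,0,0]],
])

```text
time: 24.45
tool_pos: [0.6612, 0.2802, 0.2506]
eef_rot: [[0.073, 0.997, -0.0], [0.997, -0.073, 0.001], [0.001, -0.0, -1.0]]
force: [0.5, -0.1, -0.8]
grip_width: 0.299
gripper_force: 59.9
```

```bash
python3 - <<'E'
from lib import *
go([.6614,.2806,.104],down(-4.2))
c=Cam("wrist"); g=c.img.astype(int)
# cork edge: far edge rows per column, right edge
m=((g[...,2]-g[...,1]>38)&(g[...,2]<170)).astype(np.uint8)*0
print(np.array([[d["box"],d["conf"]] for d in manip.spot_in("wrist","pad")],dtype=object))
print(c.lm("pad",0))
for col in (160,200,240): print(col,c.img[100:150:3,col].tolist())
E
```

```text
at [0.6612 0.2802 0.2506] turn [-0.0017 -0.0107 -0.0025] then shift [0.0083 0.0025 2.9323]
[[list([131.6, 113.8, 263.8, 191.0]) 0.75]]
[(array([194.9, 157.6]), 0.6, array([0.5899, 0.2785, 0.    ]))]
160 [[58, 108, 153], [60, 110, 156], [60, 112, 157], [60, 112, 158], [60, 113, 158], [55, 102, 147], [32, 59, 92], [52, 94, 144], [53, 97, 149], [45, 82, 126], [46, 82, 127], [48, 87, 133], [48, 86, 133], [49, 90, 137], [46, 83, 127], [34, 65, 100], [23, 61, 88]]
200 [[56, 104, 148], [56, 104, 148], [55, 102, 145], [53, 100, 142], [53, 98, 139], [46, 86, 124], [40, 73, 114], [39, 72, 110], [42, 76, 117], [49, 89, 136], [46, 85, 132], [45, 83, 129], [42, 77, 119], [54, 98, 149], [49, 89, 137], [42, 79, 121], [23, 61, 88]]
240 [[52, 96, 137], [50, 93, 133], [50, 93, 132], [51, 93, 134], [51, 94, 135], [52, 96, 137], [46, 84, 129], [48, 88, 133], [40, 73, 112], [39, 70, 109], [42, 77, 118], [48, 85, 131], [41, 76, 118], [41, 73, 114], [48, 86, 133], [36, 66, 104], [44, 80, 123]]
```

Call:
apply_moves([
  [[0,0,0.8,0,0,0],[0,0,0.8,0,0,0],[0,0,0.8,0,0,0],[0,0,0.45,0,0,0],[0,0,0,0,0,0]],
])

```text
time: 25.22
tool_pos: [0.6605, 0.2799, 0.1058]
eef_rot: [[0.074, 0.997, -0.004], [0.997, -0.074, -0.001], [-0.001, -0.004, -1.0]]
force: [-0.5, -0.6, -0.4]
grip_width: 0.296
gripper_force: 59.8
```

Call:
apply_moves([
  [[0,0,0.08,0,0,0],[0,0,0.05,0,0,0],[0,0,0,0,0,0]],
])

```text
time: 25.6
tool_pos: [0.6615, 0.281, 0.102]
eef_rot: [[0.073, 0.997, 0.001], [0.997, -0.073, 0.001], [0.001, 0.001, -1.0]]
force: [2.9, -0.0, 1.2]
grip_width: 0.298
gripper_force: 60.2
```

```bash
python3 - <<'E'
from lib import *
go([.6614,.2806,.102],down(-4.2)); print(manip.observe()["force"])
E
```

```text
at [0.6615 0.281  0.102 ] turn [ 0.0077 -0.0141  0.0019] then shift [-0.0088 -0.0016  0.0001]
[ 2.8757 -0.0128  1.2199]
```

Call:
apply_moves([
  [[0,0,0,0,0,0],[0,0,0,0,0,0],[0,0,0,0,0,0],[0,0,0,0,0,0],[0,0,0,0,0,0]],
], hand=1)

```text
time: 26.22
tool_pos: [0.661, 0.281, 0.1009]
eef_rot: [[0.073, 0.997, -0.001], [0.997, -0.073, 0.0], [0.0, -0.001, -1.0]]
force: [-0.6, -0.3, 0.4]
grip_width: 1.001
gripper_force: 0.0
```

Call:
apply_moves([
  [[0,0,-0.3,0,0,0],[0,0,-0.8,0,0,0],[0,0,-0.9,0,0,0],[0,0,-0.9,0,0,0],[0.5,-0.5,-0.9,0,0,0]],
])

```text
time: 26.85
tool_pos: [0.6386, 0.3062, 0.2935]
eef_rot: [[0.076, 0.997, -0.0], [0.997, -0.076, 0.001], [0.001, -0.0, -1.0]]
force: [-0.1, 0.5, 0.1]
grip_width: 1.0
gripper_force: 0.0
```

Call:
apply_moves([
  [[0.5,-0.8,0,0,0,0],[0.5,-0.9,0,0,0,0],[0,0,0,0,0,0],[0,0,0,0,0,0]],
])

```text
time: 27.35
tool_pos: [0.5573, 0.3635, 0.2921]
eef_rot: [[0.073, 0.997, -0.0], [0.997, -0.073, 0.001], [0.001, -0.0, -1.0]]
force: [0.4, -0.2, -0.4]
grip_width: 1.0
gripper_force: 0.0
```

```bash
python3 - <<'E'
from lib import *
print(manip.observe()["tool_pos"])
c=Cam("wrist","w10")
for t,z in (("scoop",.005),("scoop_lip",.005),("scoop_grip",.115),("pad",0),("carrier",0),("pocket0",.01),("blank0",.016)):
    for p,cf,w in c.lm(t,z): print(t,p,round(cf,2),w)
E
```

```text
[0.5573 0.3635 0.2921]
scoop [276.7 199.8] 0.75 [0.5917 0.2814 0.005 ]
scoop_lip [241.8 201.5] 0.55 [0.5398 0.2824 0.005 ]
scoop_grip [343.2 233.4] 0.89 [0.6594 0.277  0.115 ]
carrier [145.1 181.7] 0.65 [0.3992 0.3221 0.    ]
pocket0 [124.6 144.3] 0.88 [0.3839 0.3812 0.01  ]
pocket0 [156.1 222.8] 0.78 [0.4078 0.2592 0.01  ]
pocket0 [140.1 182.8] 0.59 [0.3954 0.3239 0.01  ]
blank0 [225.3  58.9] 0.61 [0.5351 0.48   0.016 ]
```

View pics/w10.png

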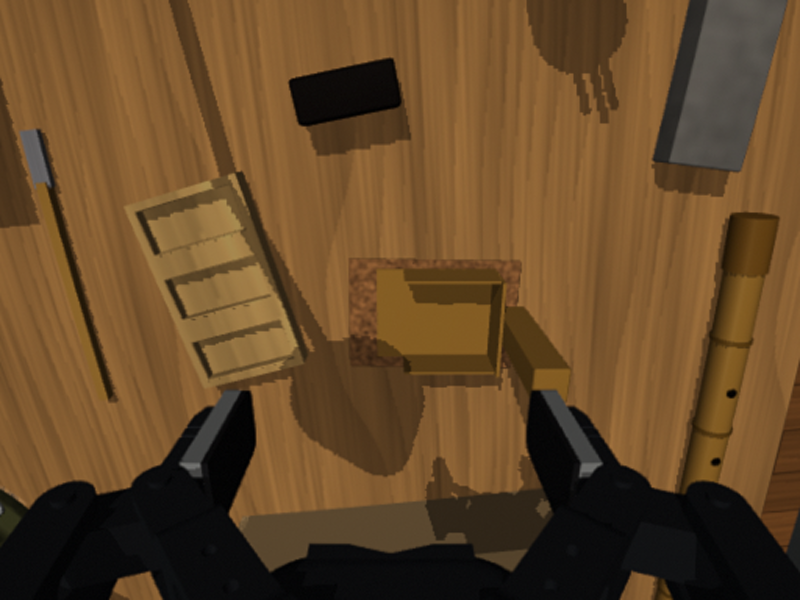

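The scoop stands centred on its pad: the pan spans columns 376–500 on a pad spanning 350–521. Now I turn the tool for the blanks and fit the carrier and blank poses numerically.

Call:
apply_moves([
  [[0,0,0,0,0,1],[0,0,0,0,0,1],[0,0,0,0,0,1],[0,0,0,0,0,1],[0,0,0,0,0,1]],
])

```text
time: 28.38
tool_pos: [0.5571, 0.3636, 0.291]
eef_rot: [[0.458, 0.889, -0.001], [0.889, -0.458, 0.0], [-0.0, -0.001, -1.0]]
force: [0.4, -0.7, -0.2]
grip_width: 0.998
gripper_force: 0.0
```

Call:
apply_moves([
  [[0,0,0,0,0,1],[0,0,0,0,0,1],[0,0,0,0,0,1],[0,0,0,0,0,1],[0,0,0,0,0,1]],
])

```text
time: 29.0
tool_pos: [0.5571, 0.3636, 0.2909]
eef_rot: [[0.768, 0.64, -0.001], [0.64, -0.768, 0.0], [-0.001, -0.001, -1.0]]
force: [1.1, 0.2, 0.6]
grip_width: 0.997
gripper_force: 0.0
```

Call:
apply_moves([
  [[0,0,0,0,0,1],[0,0,0,0,0,1],[0,0,0,0,0,1],[0,0,0,0,0,1],[0,0,0,0,0,1]],
])

```text
time: 29.62
tool_pos: [0.5571, 0.3636, 0.291]
eef_rot: [[0.957, 0.291, -0.001], [0.291, -0.957, 0.0], [-0.001, -0.001, -1.0]]
force: [-0.4, 0.8, 0.9]
grip_width: 1.002
gripper_force: 0.0
```

Call:
apply_moves([
  [[0,0,0,0,0,1],[-0.7,-0.15,0.1,0,0,0.1],[-0.7,-0.15,0.1,0,0,0],[-0.7,-0.15,0.1,0,0,0],[0,0,0,0,0,0]],
])

```text
time: 30.25
tool_pos: [0.4481, 0.3637, 0.2766]
eef_rot: [[0.978, 0.21, -0.001], [0.21, -0.978, 0.001], [-0.001, -0.001, -1.0]]
force: [1.7, 0.5, 0.5]
grip_width: 0.999
gripper_force: 0.0
```

```bash
cat >> lib.py <<'E'
from scipy.optimize import minimize
def xy(pose,P):
    x,y,a=pose; P=np.asarray(P,float); c,s=np.cos(a),np.sin(a)
    return np.c_[x+c*P[:,0]-s*P[:,1],y+s*P[:,0]+c*P[:,1],P[:,2]]
BOX=np.array([(sx*.042,sy*.018,z) for sx in(-1,1) for sy in(-1,1) for z in(0,.032)])
def fitblanks(c,init,zoff=0,th=32,up=4):
    """init (x,y,yaw_rad); IoU of projected box with dark mask around it"""
    g=c.img.max(2); H_,W_=g.shape
    p=c.proj(xy(init,BOX+[0,0,zoff])); lo=np.maximum(p.min(0)-30,0).astype(int); hi=np.minimum(p.max(0)+30,[W_,H_]).astype(int)
    roi=cv2.resize(g[lo[1]:hi[1],lo[0]:hi[0]],None,fx=up,fy=up,interpolation=cv2.INTER_LINEAR)
    m=(roi<th).astype(np.uint8); n,lab,stt,cen=cv2.connectedComponentsWithStats(m)
    if n<2: return None
    ctr=(p.mean(0)-lo)*up; k=1+np.argmin(np.linalg.norm(cen[1:]-ctr,axis=1)+1e6*(stt[1:,4]<400)); m=(lab==k).astype(np.uint8)
    def cost(v):
        q=c.proj(xy(v,BOX+[0,0,zoff])); q=(q-lo+.5)*up-.5
        h=cv2.convexHull(q.astype(np.float32)); im=np.zeros_like(m); cv2.fillConvexPoly(im,np.round(h*16).astype(np.int32),1,shift=4)
        return 1-(im&m).sum()/((im|m).sum())
    best=None
    for a in np.radians([-30,-15,0,15,30]) if True else [0]:
        v0=np.array(init)+[0,0,a]
        s=np.array([v0]+[v0+d for d in ([.008,0,0],[0,.008,0],[0,0,.1])])
        r=minimize(cost,v0,method="Nelder-Mead",options=dict(initial_simplex=s,xatol=1e-4,fatol=1e-4))
        if best is None or r.fun<best.fun: best=r
    return best.x,1-best.fun
def seg(a,b,n=60): return np.linspace(0,1,n)[:,None]*(np.array(b)-a)+np.array(a)
def rect(cx,cy,hx,hy,z):
    q=[(cx-hx,cy-hy,z),(cx+hx,cy-hy,z),(cx+hx,cy+hy,z),(cx-hx,cy+hy,z)]; return np.vstack([seg(q[i],q[(i+1)%4]) for i in range(4)])
CAR=np.vstack([rect(0,0,.052,.092,.022)]+[rect(0,y,.044,.020,.022) for y in(.064,0,-.064)])
def fitcarrier(cams,init,pts=CAR):
    G=[]
    for c in cams:
        g=cv2.GaussianBlur(cv2.cvtColor(c.img,cv2.COLOR_BGR2GRAY).astype(np.float32),(0,0),1.0)
        G.append(np.minimum(np.hypot(cv2.Sobel(g,5,1,0),cv2.Sobel(g,5,0,1)),120))
    def cost(v):
        s=0
        for c,g in zip(cams,G):
            q=c.proj(xy(v,pts)).astype(np.float32); s+=cv2.remap(g,q[:,0].reshape(-1,1),q[:,1].reshape(-1,1),cv2.INTER_LINEAR).mean()
        return -s/len(cams)
    best=None
    for dx in np.arange(-.01,.011,.004):
        for dy in np.arange(-.01,.011,.004):
            for da in np.radians([-2,0,2]):
                v=np.array(init)+[dx,dy,da]; f=cost(v)
                if best is None or f<best[0]: best=(f,v)
    v0=best[1]; s=np.array([v0]+[v0+d for d in ([.002,0,0],[0,.002,0],[0,0,.02])])
    r=minimize(cost,v0,method="Nelder-Mead",options=dict(initial_simplex=s,xatol=1e-5,fatol=1e-3)); return r.x,-r.fun
E
python3 - <<'E'
from lib import *
go([.46,.36,.27],down(-78))
c=Cam("wrist"); import pickle; pickle.dump((c.img,c.wc,c.K,c.D),open("v1.pkl","wb"))
print("carrier",fitcarrier([c],(.402,.326,np.radians(12))))
print("blank",fitblanks(c,(.535,.478,np.radians(8))))
for t,z in (("carrier",0),("pocket0",.01),("blank0",.016)):
    for p,cf,w in c.lm(t,z): print(t,p,round(cf,2),w)
t=Cam("top")
for i in [(.535,.475,.1),(.386,-.224,.44),(.37,-.375,0)]: print("top",fitblanks(t,i,up=8))
E
```

```text
at [0.4481 0.3637 0.2766] turn [-0.0111  0.012   0.0206] then shift [0.2164 0.1224 0.1313]
carrier (array([0.4048, 0.3265, 0.1863]), np.float64(84.3218002319336))
blank (array([0.5293, 0.4781, 0.1252]), np.float64(0.89451811729548))
carrier [271.7 187.8] 0.56 [0.3974 0.322  0.    ]
pocket0 [227.  190.3] 0.95 [0.3838 0.3837 0.01  ]
pocket0 [268.8 189.8] 0.94 [0.3968 0.3267 0.01  ]
pocket0 [317.4 192.5] 0.63 [0.4073 0.259  0.01  ]
pocket0 [267.8 188. ] 0.3 [0.3991 0.3287 0.01  ]
blank0 [176.   64.8] 0.72 [0.5324 0.4753 0.016 ]
top (array([0.5394, 0.4703, 0.6678]), np.float64(0.13018284831315996))
top None
top None
```

```bash
python3 - <<'E'
from lib import *
go([.565,.482,.20],down(-82.8))
E
```

```text
at [0.4504 0.3634 0.276 ] turn [-0.008   0.0137  1.0413] then shift [ 2.5707 -2.0655  1.5209]
```

Call:
apply_moves([
  [[0,0,0,0,0,1],[0.64,-0.52,0.38,0,0,0.04],[0.64,-0.52,0.38,0,0,0],[0.64,-0.52,0.38,0,0,0],[0.64,-0.52,0.38,0,0,0]],
])

```text
time: 31.12
tool_pos: [0.5648, 0.4836, 0.1989]
eef_rot: [[0.992, 0.125, -0.001], [0.125, -0.992, 0.0], [-0.001, -0.001, -1.0]]
force: [0.2, 0.1, 0.5]
grip_width: 0.995
gripper_force: 0.0
```

Call:
apply_moves([
  [[0,0,0,0,0,0],[0,0,0,0,0,0]],
])

```text
time: 31.38
tool_pos: [0.5636, 0.4826, 0.2001]
eef_rot: [[0.992, 0.126, -0.001], [0.126, -0.992, 0.0], [-0.001, -0.001, -1.0]]
force: [-0.9, -0.2, 1.4]
grip_width: 0.999
gripper_force: 0.0
```

```bash
python3 - <<'E'
from lib import *
c=Cam("wrist"); import pickle; pickle.dump((c.img,c.wc,c.K,c.D),open("v2.pkl","wb"))
c1=Cam.__new__(Cam); c1.img,c1.wc,c1.K,c1.D=pickle.load(open("v1.pkl","rb"))
for th in (24,32,40):
    b,i=fitblanks(c,(.5293,.478,.125),th=th); print("blank",b,np.degrees(b[2]),i)
    for dz in (-.006,.006): print(dz,fitblanks(c,(.5293,.478,.125),zoff=dz,th=th))
print("v1",[fitblanks(c1,(.5293,.478,.125),th=th) for th in (24,40)])
print("carrier v2",fitcarrier([c],(.4048,.3265,.186)), "both",fitcarrier([c,c1],(.4048,.3265,.186)))
go([b[0],b[1],.10],down(np.degrees(b[2])-90))
E
```

```text
blank [0.5289 0.4788 0.1452] 8.31792510160915 0.8873860357761107
-0.006 (array([0.5275, 0.4797, 0.1084]), np.float64(0.9195990718369496))
0.006 (array([0.5304, 0.4783, 0.1097]), np.float64(0.8557628099541468))
blank [0.5292 0.4793 0.1271] 7.2814946044030355 0.9019205969049373
-0.006 (array([0.5279, 0.4793, 0.1269]), np.float64(0.93552933307854))
0.006 (array([0.5309, 0.4792, 0.1086]), np.float64(0.8707977588046958))
blank [0.5296 0.4788 0.1094] 6.266040192098763 0.9168588560885609
-0.006 (array([0.5284, 0.4795, 0.1089]), np.float64(0.9493205321105299))
0.006 (array([0.5309, 0.48  , 0.108 ]), np.float64(0.8834837103871284))
v1 [(array([0.5288, 0.4778, 0.1253]), np.float64(0.8791442599953239)), (array([0.5293, 0.4784, 0.1252]), np.float64(0.9080478533616287))]
carrier v2 (array([0.3986, 0.3254, 0.2031]), np.float64(61.257957458496094)) both (array([0.3981, 0.3254, 0.1977]), np.float64(70.66799926757812))
at [0.5635 0.4826 0.2013] turn [-0.0168 -0.0018  0.209 ] then shift [-0.6827  0.0019  2.0251]
```

Call:
apply_moves([
  [[-0.34,0,0.7,0,0,0.04],[-0.34,0,0.8,0,0,0],[0,0,0.8,0,0,0],[0,0,0.8,0,0,0],[0,0,0.68,0,0,0]],
])

```text
time: 32.05
tool_pos: [0.5295, 0.4786, 0.0119]
eef_rot: [[0.992, 0.123, 0.0], [0.123, -0.992, 0.002], [0.001, -0.002, -1.0]]
force: [-0.3, 0.1, -0.4]
grip_width: 0.998
gripper_force: 0.0
```

Call:
apply_moves([
  [[0,0,0,0,0,0],[0,0,0,0,0,0],[0,0,0,0,0,0],[0,0,0,0,0,0],[0,0,0,0,0,0]],
], hand=0)

```text
time: 32.67
tool_pos: [0.5303, 0.4797, 0.0142]
eef_rot: [[0.992, 0.123, 0.002], [0.123, -0.992, 0.003], [0.002, -0.003, -1.0]]
force: [-0.9, -0.6, 9.4]
grip_width: 0.404
gripper_force: 62.1
```

Call:
apply_moves([
  [[0,0,0,0,0,0],[0,0,-0.3,0,0,0],[0,0,-0.5,0,0,0],[0,0,-0.5,0,0,0],[0,0,0,0,0,0]],
])

```text
time: 33.3
tool_pos: [0.5303, 0.4796, 0.0796]
eef_rot: [[0.992, 0.123, 0.003], [0.123, -0.992, 0.004], [0.003, -0.003, -1.0]]
force: [-0.1, -0.0, -1.2]
grip_width: 0.405
gripper_force: 61.0
```

```bash
python3 - <<'E'
from lib import *
st=manip.observe(); print(st["tool_pos"],st["force"],st["grip_width"],st["gripper_force"])
go([.385,.386,.1],down(-79))
E
```

```text
[0.5303 0.4796 0.0796] [-0.1481 -0.0338 -1.2112] 0.4046191899034963 60.97093462944031
at [0.5303 0.4796 0.0796] turn [-0.0399 -0.0406 -0.8587] then shift [-3.2106  1.2823 -0.4087]
```

Call:
apply_moves([
  [[0,0,0,0,0,-0.86],[-0.8,0.32,0,0,0,0],[-0.8,0.32,0,0,0,0],[-0.8,0.32,0,0,0,0],[-0.8,0.32,0,0,0,0]],
])

```text
time: 33.92
tool_pos: [0.3831, 0.3844, 0.0757]
eef_rot: [[0.982, 0.191, -0.002], [0.191, -0.982, 0.0], [-0.002, -0.0, -1.0]]
force: [0.8, 1.2, -1.2]
grip_width: 0.408
gripper_force: 60.9
```

Call:
apply_moves([
  [[0,0,0,0,0,0],[0,0,0,0,0,0]],
])

```text
time: 34.17
tool_pos: [0.385, 0.3857, 0.0763]
eef_rot: [[0.982, 0.191, -0.001], [0.191, -0.982, 0.001], [-0.0, -0.001, -1.0]]
force: [0.1, 0.3, -1.6]
grip_width: 0.403
gripper_force: 61.0
```

```bash
cat >> lib.py <<'E'
def endscan(c,zb=.0142):
    st=manip.observe(); R,t=st["eef_rot"],st["tool_pos"]; g=cv2.cvtColor(c.img,cv2.COLOR_BGR2GRAY)
    x=np.arange(.02,.08,.0005); out=[]
    for y in (-.012,-.006,0,.006,.012):
        q=c.proj((np.c_[x,0*x+y,0*x+zb])@R.T+t).astype(np.float32)
        v=cv2.remap(g,q[:,0].reshape(-1,1),q[:,1].reshape(-1,1),1).ravel().astype(float)
        i=np.argmax(v>45); out.append((round(x[i]*1000,1)))
    print("end x (mm)",out, "bright prof",v[::8].astype(int))
E
python3 - <<'E'
from lib import *
c=Cam("wrist","w11"); import pickle; pickle.dump((c.img,c.wc,c.K,c.D),open("v3.pkl","wb"))
endscan(c)
cr,s=fitcarrier([c],(.402,.3255,.195)); print("carrier",cr,np.degrees(cr[2]),s)
c1=Cam.__new__(Cam); c1.img,c1.wc,c1.K,c1.D=pickle.load(open("v1.pkl","rb"))
print("both",fitcarrier([c,c1],(.402,.3255,.195)))
im=c.img.copy()
for q in c.proj(xy(cr,CAR)): cv2.circle(im,tuple(np.round(q).astype(int)),0,(0,0,255),-1)
cv2.imwrite("pics/w11o.png",cv2.resize(im,(800,600),interpolation=cv2.INTER_CUBIC))
go([.385,.386,.08],down(-79))
E
```

```text
end x (mm) [np.float64(41.0), np.float64(41.0), np.float64(41.0), np.float64(41.0), np.float64(41.0)] bright prof [ 16  16  14   4   4   5 179 175 113 107  63 145 135 134 144]
carrier [0.404 0.335 0.195] 11.173925082826198 59.106571197509766
both (array([0.4052, 0.3271, 0.1911]), np.float64(74.70657348632812))
at [0.3852 0.3858 0.0762] turn [-0.012   0.0074 -0.0002] then shift [-0.0028 -0.0043 -0.0755]
```

View pics/w11o.png

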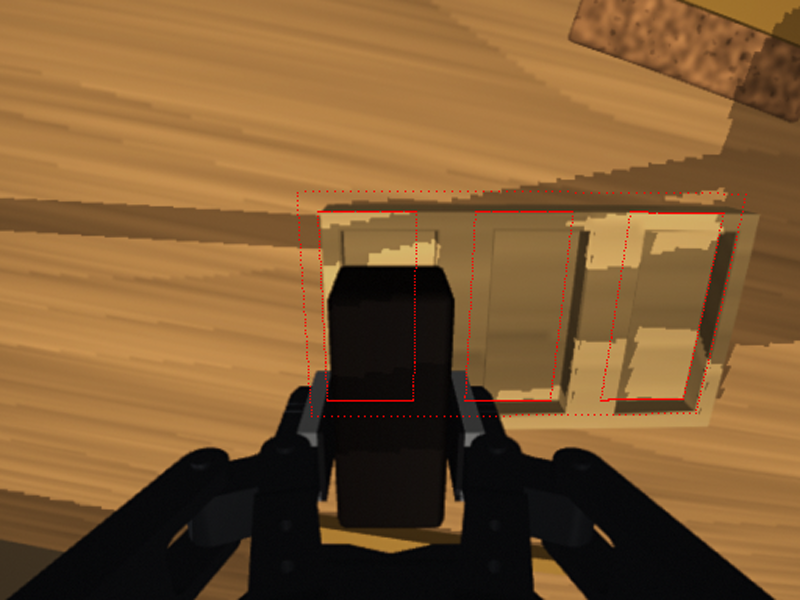

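The wireframe fit locked on wrongly here, about 15 px off, so I use clicked corners. The pocket far edges are at (343,231)–(437,232), (491,230)–(587,231) and (646,231)–(737,231). The outer corners are at (320,212), (758,214) and (709,427).

```bash
cat > cf.py <<'E'
from lib import *
import pickle
from scipy.optimize import least_squares
c=Cam.__new__(Cam); c.img,c.wc,c.K,c.D=pickle.load(open("v3.pkl","rb"))
M=np.array([(52,92),(52,-92),(-52,-92),(44,20),(44,-20),(-44,-20),(44,-44),(44,-84),(-44,-84),(44,84),(44,44)])/1000
p=np.array([(320,212),(758,214),(709,427),(491,230),(587,231),(566,412),(646,231),(737,231),(691,412),(343,231),(437,232)])*.64
f=lambda v:(c.proj(xy(v[:3],np.c_[M,0*M[:,0]+v[3]]))-p).ravel()
r=least_squares(f,[.4,.326,.195,.022],loss="soft_l1"); print(r.x,np.degrees(r.x[2])); print((r.fun.reshape(-1,2)/.64).round(1).tolist())
r2=least_squares(lambda v:f([*v,.022]),[.4,.326,.195],loss="soft_l1"); v=r2.x; print(v,np.degrees(v[2]))
for y in(.064,0,-.064): print(xy(v,[(0,y,.01)]))
c1=Cam.__new__(Cam); c1.img,c1.wc,c1.K,c1.D=pickle.load(open("v1.pkl","rb"))
print(fitcarrier([c],v)); print(fitcarrier([c1],v))
E
python3 cf.py
```

```text
[0.3973 0.3245 0.1956 0.0203] 11.208623698612108
[[0.1, 0.0], [0.1, -0.6], [-2.2, -2.0], [3.5, 0.9], [2.7, 0.1], [-0.8, 1.3], [-0.4, 0.3], [-0.7, 0.9], [3.7, -0.7], [-2.7, 0.2], [-0.2, -1.1]]
[0.3976 0.3253 0.1964] 11.251152269344242
[[0.3851 0.388  0.01  ]]
[[0.3976 0.3253 0.01  ]]
[[0.4101 0.2625 0.01  ]]
(array([0.404 , 0.3349, 0.1947]), np.float64(59.110599517822266))
(array([0.4048, 0.3266, 0.1879]), np.float64(84.33058166503906))
```

Call:
apply_moves([
  [[0.026,-0.06,0,0,0,0],[0,0,0.4,0,0,0],[0,0,0.32,0,0,0],[0,0,0,0,0,0]],
])

```text
time: 34.72
tool_pos: [0.3849, 0.3883, 0.0389]
eef_rot: [[0.982, 0.191, -0.003], [0.191, -0.982, -0.001], [-0.003, 0.001, -1.0]]
force: [-0.1, 0.1, -1.3]
grip_width: 0.404
gripper_force: 61.0
```

Call:
apply_moves([
  [[0,0,0.1,0,0,0],[0,0,0,0,0,0]],
])

```text
time: 34.98
tool_pos: [0.3857, 0.389, 0.0361]
eef_rot: [[0.982, 0.191, -0.0], [0.191, -0.982, 0.001], [0.0, -0.001, -1.0]]
force: [0.0, -0.8, 2.7]
grip_width: 0.406
gripper_force: 61.4
```

Call:
apply_moves([
  [[0,0,0.08,0,0,0],[0,0,0,0,0,0]],
])

```text
time: 35.22
tool_pos: [0.3855, 0.3886, 0.0315]
eef_rot: [[0.982, 0.191, -0.001], [0.191, -0.982, 0.001], [-0.001, -0.001, -1.0]]
force: [1.8, -3.0, -1.0]
grip_width: 0.406
gripper_force: 62.2
```

Call:
apply_moves([
  [[0,0,0.07,0,0,0],[0,0,0,0,0,0]],
])

```text
time: 35.48
tool_pos: [0.3852, 0.3885, 0.0274]
eef_rot: [[0.982, 0.191, -0.001], [0.191, -0.982, 0.0], [-0.001, -0.0, -1.0]]
force: [2.3, -3.0, -3.7]
grip_width: 0.406
gripper_force: 62.0
```

Call:
apply_moves([
  [[0,0,0.06,0,0,0],[0,0,0,0,0,0],[0,0,0,0,0,0]],
])

```text
time: 35.85
tool_pos: [0.3851, 0.3886, 0.0246]
eef_rot: [[0.982, 0.191, -0.002], [0.191, -0.982, 0.0], [-0.001, -0.0, -1.0]]
force: [1.4, -5.0, -3.3]
grip_width: 0.404
gripper_force: 61.9
```

Call:
apply_moves([
  [[0,0,0,0,0,0],[0,0,0,0,0,0],[0,0,0,0,0,0]],
], hand=0.65)

```text
time: 36.22
tool_pos: [0.3852, 0.3889, 0.0249]
eef_rot: [[0.982, 0.191, -0.001], [0.191, -0.982, 0.001], [-0.001, -0.001, -1.0]]
force: [0.5, 0.5, -0.0]
grip_width: 0.648
gripper_force: 0.0
```

Call:
apply_moves([
  [[0,0,-0.4,0,0,0],[0,0,-0.9,0,0,0],[0,0,-0.9,0,0,0],[0,0,-0.9,0,0,0],[0,0,-0.9,0,0,0]],
])

```text
time: 36.85
tool_pos: [0.3852, 0.3886, 0.2265]
eef_rot: [[0.982, 0.191, -0.001], [0.191, -0.982, 0.001], [-0.001, -0.001, -1.0]]
force: [0.5, 1.1, 0.2]
grip_width: 0.649
gripper_force: 0.0
```

Call:
apply_moves([
  [[0,0,-0.9,0,0,0],[0,0,0,0,0,0],[0,0,0,0,0,0]],
], hand=1)

```text
time: 37.22
tool_pos: [0.3853, 0.3885, 0.2691]
eef_rot: [[0.982, 0.191, -0.002], [0.191, -0.982, 0.0], [-0.002, -0.0, -1.0]]
force: [0.1, -0.1, -1.2]
grip_width: 1.001
gripper_force: 0.0
```

```bash
python3 - <<'E'
from lib import *
st=manip.observe(); print(st["tool_pos"])
c=Cam("wrist"); print("seated, z=.010 vs others:",[ (z,fitblanks(c,(.385,.388,.196),zoff=z)) for z in (.006,.010,.016)])
go([.44,-.29,.28])
E
```

```text
[0.3853 0.3885 0.2691]
seated, z=.010 vs others: [(0.006, (array([0.3838, 0.3885, 0.2081]), np.float64(0.9149310826401117))), (0.01, (array([0.3837, 0.3892, 0.1778]), np.float64(0.8966256025709695))), (0.016, (array([0.3848, 0.3895, 0.2078]), np.float64(0.8693996480396965)))]
at [0.3852 0.3884 0.2686] turn [0. 0. 0.] then shift [-1.516  13.5271 -0.2225]
```

Call:
apply_moves([
  [[-0.1,0.9,-0.02,0,0,0],[-0.1,0.9,-0.02,0,0,0],[-0.1,0.9,-0.02,0,0,0],[-0.1,0.9,-0.02,0,0,0],[-0.1,0.9,-0.02,0,0,0]],
])

```text
time: 37.9
tool_pos: [0.4035, 0.1615, 0.2736]
eef_rot: [[0.982, 0.191, -0.003], [0.191, -0.982, -0.0], [-0.003, -0.001, -1.0]]
force: [0.4, 0.7, 0.1]
grip_width: 0.999
gripper_force: 0.0
```

Call:
apply_moves([
  [[-0.1,0.9,-0.02,0,0,0],[-0.1,0.9,-0.02,0,0,0],[-0.1,0.9,-0.02,0,0,0],[-0.1,0.9,-0.02,0,0,0],[-0.1,0.9,-0.02,0,0,0]],
])

```text
time: 38.52
tool_pos: [0.422, -0.0641, 0.2785]
eef_rot: [[0.982, 0.191, -0.003], [0.191, -0.982, 0.001], [-0.003, -0.001, -1.0]]
force: [0.0, 0.4, -0.3]
grip_width: 1.0
gripper_force: 0.0
```

Call:
apply_moves([
  [[-0.1,0.9,0,0,0,0],[-0.1,0.9,0,0,0,0],[-0.1,0.9,0,0,0,0],[-0.1,0.9,0,0,0,0],[-0.1,0.9,0,0,0,0]],
])

```text
time: 39.15
tool_pos: [0.4405, -0.2897, 0.2781]
eef_rot: [[0.982, 0.191, -0.003], [0.191, -0.982, 0.002], [-0.002, -0.002, -1.0]]
force: [-0.7, 1.0, -0.1]
grip_width: 0.997
gripper_force: 0.0
```

Call:
apply_moves([
  [[0,0,0,0,0,0],[0,0,0,0,0,0]],
])

```text
time: 39.4
tool_pos: [0.4406, -0.2878, 0.2784]
eef_rot: [[0.982, 0.191, -0.003], [0.191, -0.982, 0.002], [-0.002, -0.002, -1.0]]
force: [-0.5, 0.4, 0.4]
grip_width: 0.997
gripper_force: 0.0
```

```bash
python3 - <<'E'
from lib import *
st=manip.observe(); print(st["tool_pos"])
c=Cam("wrist","w12")
for p,cf,w in c.lm("blank0",.016): 
    print(p,round(cf,2),w, c.img[int(min(383,p[1])),int(min(511,p[0]))])
    if cf>.4 and c.img[int(min(383,p[1])),int(min(511,p[0]))].max()<35:
        for a in (.1,.5): print(fitblanks(c,(w[0],w[1],a)))
E
```

```text
[ 0.4406 -0.2878  0.2784]
[368.3 255.8] 0.9 [ 0.3153 -0.493   0.016 ] [108  42  14]
[313.  211.6] 0.89 [ 0.3695 -0.3917  0.016 ] [11 13 16]
(array([ 0.364 , -0.3947,  0.0493]), np.float64(0.8675541735497037))
(array([ 0.364 , -0.3945,  0.05  ]), np.float64(0.8673208329285275))
[232.  272.9] 0.68 [ 0.2467 -0.2963  0.016 ] [14 42  6]
[203.6 174.3] 0.63 [ 0.3944 -0.2311  0.016 ] [12 13 17]
(array([ 0.3853, -0.2324,  0.4   ]), np.float64(0.8539245540985644))
(array([ 0.3856, -0.2321,  0.399 ]), np.float64(0.8538729113609541))
```

Candidates in the wrist frame (512x384): dark blocks at (313,212) and (204,174), a blue one at (368,256) and a green one at (232,273). Only the two dark ones fit "dark buffalo horn". I check this in one enlarged crop.

```bash
python3 - <<'E'
import cv2
im=cv2.imread("pics/w12.png"); cv2.imwrite("pics/w12c.png",cv2.resize(im[200:500,230:630],(800,600),interpolation=cv2.INTER_CUBIC))
from lib import *
go([.418,-.216,.20],down(22.9-90))
E
```

```text
at [ 0.4408 -0.2874  0.2791] turn [-0.0159  0.0155 -2.5831] then shift [ 0.1357 -1.4934  1.5826]
```

View pics/w12c.png

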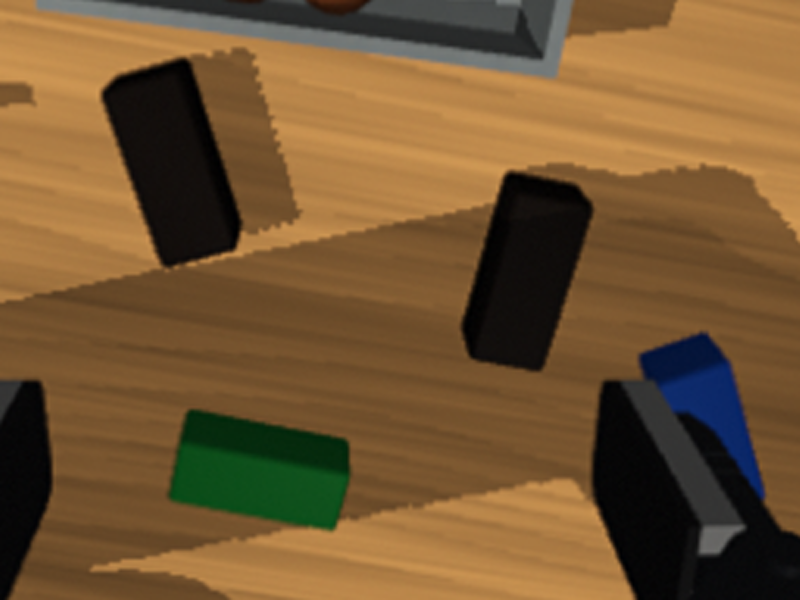

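The crop confirms two plain dark blanks, at (172,163) and (527,270). The green and blue blocks are the look-alikes and stay where they are.

Call:
apply_moves([
  [[0,0,0,0,0,-0.87],[0,0,0,0,0,-0.87],[0,0,0,0,0,-0.84],[0.07,-0.75,0.8,0,0,0],[0.07,-0.75,0.78,0,0,0]],
])

```text
time: 40.12
tool_pos: [0.4175, -0.2147, 0.1995]
eef_rot: [[0.921, 0.389, -0.001], [0.389, -0.921, 0.0], [-0.0, -0.0, -1.0]]
force: [0.4, -0.8, -0.4]
grip_width: 1.0
gripper_force: 0.0
```

Call:
apply_moves([
  [[0,0,0,0,0,0],[0,0,0,0,0,0]],
])

```text
time: 40.38
tool_pos: [0.4187, -0.2165, 0.2015]
eef_rot: [[0.921, 0.389, 0.0], [0.389, -0.921, -0.001], [0.0, 0.001, -1.0]]
force: [-0.7, 0.2, 0.5]
grip_width: 1.002
gripper_force: 0.0
```

```bash
python3 - <<'E'
from lib import *
c=Cam("wrist")
for th in (28,40): b,i=fitblanks(c,(.3855,-.232,.4),th=th); print(b,np.degrees(b[2]),i)
go([b[0],b[1],.012],down(np.degrees(b[2])-90))
E
```

```text
[ 0.3848 -0.232   0.4879] 27.95568019175217 0.86737431470897
[ 0.3851 -0.232   0.472 ] 27.044428351838565 0.889663534404365
at [ 0.4188 -0.2169  0.2017] turn [ 0.0127 -0.0039 -0.9133] then shift [-0.7379 -0.0363  3.7931]
```

Call:
apply_moves([
  [[0,0,0,0,0,-0.9],[-0.37,-0.02,0.75,0,0,0],[-0.37,-0.02,0.75,0,0,0],[0,0,0.8,0,0,0],[0,0,0.8,0,0,0]],
])

```text
time: 41.05
tool_pos: [0.3847, -0.2326, 0.0452]
eef_rot: [[0.892, 0.452, 0.001], [0.452, -0.892, -0.001], [0.0, 0.001, -1.0]]
force: [0.9, -0.1, 0.3]
grip_width: 1.003
gripper_force: 0.0
```

Call:
apply_moves([
  [[0,0,0.69,0,0,0],[0,0,0,0,0,0]],
])

```text
time: 41.3
tool_pos: [0.3835, -0.2315, 0.01]
eef_rot: [[0.892, 0.453, -0.003], [0.453, -0.892, 0.002], [-0.002, -0.003, -1.0]]
force: [0.2, -0.1, 0.8]
grip_width: 0.998
gripper_force: 0.0
```

Call:
apply_moves([
  [[0,0,0,0,0,0],[0,0,0,0,0,0],[0,0,0,0,0,0],[0,0,0,0,0,0],[0,0,0,0,0,0]],
], hand=0)

```text
time: 41.92
tool_pos: [0.3845, -0.2318, 0.0123]
eef_rot: [[0.891, 0.453, 0.001], [0.453, -0.891, -0.001], [0.0, 0.001, -1.0]]
force: [-2.5, 1.8, 12.5]
grip_width: 0.408
gripper_force: 60.4
```

Call:
apply_moves([
  [[0,0,0,0,0,0],[0,0,-0.3,0,0,0],[0,0,-0.8,0,0,0],[0,0,-0.9,0,0,0],[0,0,-0.9,0,0,0]],
])

```text
time: 42.55
tool_pos: [0.3838, -0.2312, 0.1584]
eef_rot: [[0.891, 0.453, -0.001], [0.453, -0.891, 0.0], [-0.001, -0.0, -1.0]]
force: [0.1, 0.1, -1.7]
grip_width: 0.406
gripper_force: 60.3
```

```bash
python3 - <<'E'
from lib import *
st=manip.observe(); print(st["tool_pos"],st["force"],st["grip_width"])
endscan(Cam("wrist"))
go([.3976,.3253,.16],down(-78.8))
E
```

```text
[ 0.3838 -0.2312  0.1584] [ 0.0722  0.1428 -1.6824] 0.40627641757480676
end x (mm) [np.float64(43.0), np.float64(43.0), np.float64(43.0), np.float64(43.0), np.float64(43.0)] bright prof [ 20  22  20  14   6   7 175 177 166 175 166 171 164 175 149]
at [ 0.3857 -0.2325  0.1639] turn [ 0.0768 -0.0492  3.4399] then shift [  2.4012 -10.8967   0.0789]
```

Call:
apply_moves([
  [[0,0,0,0,0,0.86],[0,0,0,0,0,0.86],[0,0,0,0,0,0.86],[0,0,0,0,0,0.86],[0.2,-0.9,0,0,0,0]],
])

```text
time: 43.22
tool_pos: [0.3851, -0.186, 0.1566]
eef_rot: [[0.982, 0.19, -0.0], [0.19, -0.982, -0.0], [-0.001, 0.0, -1.0]]
force: [0.3, 1.1, -1.0]
grip_width: 0.404
gripper_force: 60.4
```

Call:
apply_moves([
  [[0.2,-0.9,0,0,0,0],[0.2,-0.9,0,0,0,0],[0.2,-0.9,0,0,0,0],[0.2,-0.9,0,0,0,0],[0.2,-0.9,0,0,0,0]],
])

```text
time: 43.85
tool_pos: [0.3903, 0.0466, 0.1569]
eef_rot: [[0.981, 0.194, 0.0], [0.194, -0.981, 0.001], [0.0, -0.001, -1.0]]
force: [2.1, -1.0, -0.6]
grip_width: 0.408
gripper_force: 60.4
```

Call:
apply_moves([
  [[0.2,-0.9,0,0,0,0],[0.2,-0.9,0,0,0,0],[0.2,-0.9,0,0,0,0],[0.2,-0.9,0,0,0,0],[0.2,-0.9,0,0,0,0]],
])

```text
time: 44.48
tool_pos: [0.3956, 0.2771, 0.157]
eef_rot: [[0.981, 0.194, -0.0], [0.194, -0.981, 0.001], [-0.0, -0.001, -1.0]]
force: [0.0, -1.5, -0.8]
grip_width: 0.406
gripper_force: 60.4
```

Call:
apply_moves([
  [[0.2,-0.9,0,0,0,0],[0,0,0,0,0,0],[0,0,0,0,0,0]],
])

```text
time: 44.85
tool_pos: [0.3968, 0.3212, 0.1565]
eef_rot: [[0.981, 0.194, -0.001], [0.194, -0.981, 0.0], [-0.001, -0.001, -1.0]]
force: [0.7, -0.9, -1.3]
grip_width: 0.41
gripper_force: 60.5
```

```bash
python3 - <<'E'
from lib import *
go([.3962,.3256,.06],down(-78.8))
E
```

```text
at [0.3968 0.3212 0.1565] turn [-0.0069  0.0145  0.002 ] then shift [ 0.0057 -0.0881  1.9301]
```

Call:
apply_moves([
  [[0.005,-0.09,0.4,0,0,0],[0,0,0.8,0,0,0],[0,0,0.7,0,0,0],[0,0,0.4,0,0,0],[0,0,0,0,0,0]],
])

```text
time: 45.48
tool_pos: [0.3959, 0.3249, 0.0406]
eef_rot: [[0.981, 0.193, -0.003], [0.193, -0.981, -0.001], [-0.003, 0.0, -1.0]]
force: [-0.0, 1.1, -1.3]
grip_width: 0.409
gripper_force: 60.5
```

```bash
python3 - <<'E'
from lib import *
go([.3962,.3256,.0225],down(-78.8)); print(manip.observe()["force"])
E
```

```text
at [0.3959 0.3249 0.0406] turn [ 0.0037  0.0405 -0.0162] then shift [ 0.0086 -0.0135  0.3618]
[-0.0398  1.1473 -1.2635]
```

Call:
apply_moves([
  [[0,0,0.12,0,0,0],[0,0,0.06,0,0,0],[0,0,0,0,0,0]],
])

```text
time: 45.85
tool_pos: [0.3968, 0.3262, 0.034]
eef_rot: [[0.981, 0.194, 0.0], [0.194, -0.981, 0.001], [0.001, -0.001, -1.0]]
force: [-4.6, -6.3, 16.0]
grip_width: 0.41
gripper_force: 62.6
```

Call:
apply_moves([
  [[0,0,0.08,0,0,0],[0,0,0.08,0,0,0],[0,0,0,0,0,0],[0,0,0,0,0,0]],
])

```text
time: 46.35
tool_pos: [0.3985, 0.3273, 0.0306]
eef_rot: [[0.981, 0.193, 0.005], [0.193, -0.981, 0.005], [0.006, -0.004, -1.0]]
force: [-19.9, -21.1, 75.2]
grip_width: 0.411
gripper_force: 96.1
```

Call:
apply_moves([
  [[0,0,-0.16,0,0,0],[0,0,-0.2,0,0,0],[0,0,-0.3,0,0,0],[0,0,-0.38,0,0,0],[0,0,0,0,0,0]],
])

```text
time: 46.98
tool_pos: [0.3969, 0.3266, 0.0776]
eef_rot: [[0.981, 0.194, 0.001], [0.194, -0.981, 0.002], [0.001, -0.002, -1.0]]
force: [-0.0, -0.2, -2.1]
grip_width: 0.405
gripper_force: 79.0
```

```bash
python3 - <<'E'
from lib import *
import pickle
st=manip.observe(); R,t=st["eef_rot"],st["tool_pos"]; print(t,R[:,1],st["force"],st["grip_width"])
c=Cam("wrist"); pickle.dump((c.img,c.wc,c.K,c.D),open("v4.pkl","wb"))
endscan(c,.0123); endscan(c,.0142)
g=cv2.GaussianBlur(cv2.cvtColor(c.img,cv2.COLOR_BGR2GRAY),(0,0),.6)
def scan(f,s): 
    q=c.proj(np.array([f(k) for k in s])).astype(np.float32); return cv2.remap(g,q[:,0].reshape(-1,1),q[:,1].reshape(-1,1),1).ravel().astype(int)
# blank sides at bottom, near camera end (tool x=.04)
s=np.arange(-.03,.0301,.001)
print("blank side y, x=.036:",list(zip((s*1000).astype(int),scan(lambda k:R@[.036,k,.0123]+t,s))))
v=np.array([.3976,.3253,.1964])
# carrier scan along carrier x at carrier y=0,-.064,.064 , z=.022
s=np.arange(.036,.060,.001)
for y in (-.010,0,.010,-.074,-.064,-.054): print("carrier y",y,list(zip((s*1000).astype(int),scan(lambda k:xy(v,[(k,y,.022)])[0],s))))
E
```

```text
[0.3969 0.3266 0.0776] [ 0.1941 -0.981  -0.0018] [-0.021  -0.1816 -2.1202] 0.4053536692271719
end x (mm) [np.float64(42.0), np.float64(42.0), np.float64(42.0), np.float64(42.5), np.float64(42.5)] bright prof [ 20  19  19   9   5   6 205 210 207 197  88 107 113 164 165]
end x (mm) [np.float64(41.5), np.float64(41.5), np.float64(41.5), np.float64(42.0), np.float64(42.0)] bright prof [ 20  20  17   7   6   6 204 210 206 195  80 105 116 164 165]
blank side y, x=.036: [(np.int64(-30), np.int64(144)), (np.int64(-28), np.int64(144)), (np.int64(-27), np.int64(144)), (np.int64(-26), np.int64(143)), (np.int64(-25), np.int64(143)), (np.int64(-24), np.int64(143)), (np.int64(-23), np.int64(165)), (np.int64(-22), np.int64(193)), (np.int64(-21), np.int64(118)), (np.int64(-20), np.int64(17)), (np.int64(-19), np.int64(6)), (np.int64(-18), np.int64(6)), (np.int64(-17), np.int64(6)), (np.int64(-16), np.int64(6)), (np.int64(-15), np.int64(6)), (np.int64(-14), np.int64(6)), (np.int64(-13), np.int64(6)), (np.int64(-12), np.int64(6)), (np.int64(-11), np.int64(6)), (np.int64(-10), np.int64(6)), (np.int64(-9
[... 5038 characters left out ...]
(37), np.int64(138)), (np.int64(38), np.int64(138)), (np.int64(39), np.int64(137)), (np.int64(40), np.int64(138)), (np.int64(41), np.int64(137)), (np.int64(42), np.int64(137)), (np.int64(43), np.int64(135)), (np.int64(44), np.int64(131)), (np.int64(45), np.int64(134)), (np.int64(46), np.int64(142)), (np.int64(47), np.int64(143)), (np.int64(48), np.int64(145)), (np.int64(49), np.int64(171)), (np.int64(50), np.int64(207)), (np.int64(51), np.int64(208)), (np.int64(52), np.int64(141)), (np.int64(53), np.int64(83)), (np.int64(54), np.int64(80)), (np.int64(55), np.int64(97)), (np.int64(56), np.int64(111)), (np.int64(57), np.int64(115)), (np.int64(58), np.int64(115)), (np.int64(59), np.int64(113))]
```

```bash
python3 - <<'E'
from lib import *
import pickle
M=manip.camera("wrist")["mount"]
v=np.array([.3976,.3253,.1964])
for n in ("v3","v4"):
    c=Cam.__new__(Cam); c.img,c.wc,c.K,c.D=pickle.load(open(n+".pkl","rb")); T=c.wc@np.linalg.inv(M); R,t=T[:3,:3],T[:3,3]
    g=cv2.cvtColor(c.img,cv2.COLOR_BGR2GRAY)
    def scan(P):
        q=c.proj(P).astype(np.float32); return cv2.remap(g,q[:,0].reshape(-1,1),q[:,1].reshape(-1,1),1).ravel().astype(float)
    s=np.arange(-.03,.0301,.0005)
    for x in (.036,.040):
        z=scan(np.array([R@[x,k,.0123]+t for k in s])); d=np.flatnonzero(z<60); print(n,t,"x",x,"blank y",s[d[0]]*1e3,s[d[-1]]*1e3)
    s=np.arange(-.100,.03,.0005)
    for x in (.048,.030,0,-.03):
        z=scan(xy(v,np.c_[0*s+x,s,0*s+.022])); dz=np.diff(z); k=np.flatnonzero(np.abs(dz)>7)
        print("carrier x",x,[(round(s[i]*1e3,1),int(dz[i])) for i in k])
E
```

```text
v3 [0.385  0.3857 0.0763] x 0.036 blank y -19.49999999999999 18.000000000000043
v3 [0.385  0.3857 0.0763] x 0.04 blank y -17.49999999999999 16.500000000000043
carrier x 0.048 [(np.float64(-92.5), 8), (np.float64(-92.0), 14), (np.float64(-76.0), 10), (np.float64(-75.5), 17), (np.float64(-75.0), 8), (np.float64(-73.5), 8), (np.float64(-18.0), -9), (np.float64(-10.5), -10), (np.float64(-10.0), -20), (np.float64(-9.5), -11)]
carrier x 0.03 [(np.float64(-92.0), 10), (np.float64(-84.0), -9), (np.float64(-83.5), -18), (np.float64(-83.0), -8), (np.float64(-76.0), 22), (np.float64(-75.5), 22), (np.float64(-44.0), 9), (np.float64(-43.5), 22), (np.float64(-43.0), 32), (np.float64(-20.5), -37), (np.float64(-20.0), -66), (np.float64(-19.5), -17), (np.float64(-16.5), 9), (np.float64(-16.0), 18), (np.float64(-15.5), 22), (np.float64(20.5), 8)]
carrier x 0 [(np.float64(-84.0), -9), (np.float64(-83.5), -12), (np.float64(-83.0), -12), (np.float64(-76.5), 11), (np.float64(-76.0), 16), (np.float64(-75.5), 18), (np.float64(-72.0), 13), (np.float64(-60.5), 19), (np.float64(-60.0), 9), (np.float64(-48.5), 
[... 3370 characters left out ...]
(-92.0), 15), (np.float64(-87.0), -18), (np.float64(-86.5), -10), (np.float64(-86.0), 22), (np.float64(-85.5), 8), (np.float64(-84.5), -23), (np.float64(-84.0), -49), (np.float64(-83.5), -35), (np.float64(-82.0), 9), (np.float64(-81.5), 23), (np.float64(-81.0), 13), (np.float64(-80.5), 15), (np.float64(-80.0), 16), (np.float64(-79.5), 30), (np.float64(-79.0), 19), (np.float64(-51.0), -23), (np.float64(-50.5), -28), (np.float64(-50.0), -12), (np.float64(-43.0), -13), (np.float64(-42.5), -23), (np.float64(-42.0), -25), (np.float64(-41.5), -20), (np.float64(-41.0), -15), (np.float64(-36.0), 8), (np.float64(-35.5), 26), (np.float64(-35.0), 14), (np.float64(-27.5), -30), (np.float64(-27.0), -15)]
```

The forces and scans show the blank turned about 2° in the fingers when it caught the carrier edge. I set it on free bench, re-grip it square, and try again.

Call:
apply_moves([
  [[-0.05,0.88,0,0,0,0],[-0.06,0.89,0,0,0,0],[-0.06,0.89,0,0,0,0],[-0.06,0.89,0,0,0,0],[0,0,0,0,0,0]],
])

```text
time: 47.7
tool_pos: [0.4193, 0.1477, 0.0754]
eef_rot: [[0.982, 0.191, -0.003], [0.191, -0.982, -0.0], [-0.003, -0.0, -1.0]]
force: [-0.5, 0.6, -0.7]
grip_width: 0.404
gripper_force: 79.0
```

Call:
apply_moves([
  [[0,0,0.6,0,0,0],[0,0,0.6,0,0,0],[0,0,0.04,0,0,0],[0,0,0,0,0,0]],
])

```text
time: 48.2
tool_pos: [0.4191, 0.1502, 0.014]
eef_rot: [[0.981, 0.195, -0.002], [0.195, -0.981, 0.0], [-0.002, -0.001, -1.0]]
force: [0.3, -0.2, -1.5]
grip_width: 0.407
gripper_force: 78.8
```

Call:
apply_moves([
  [[0,0,0.04,0,0,0],[0,0,0.04,0,0,0],[0,0,0,0,0,0]],
])

```text
time: 48.58
tool_pos: [0.4196, 0.1502, 0.0111]
eef_rot: [[0.981, 0.194, -0.0], [0.194, -0.981, 0.001], [0.0, -0.001, -1.0]]
force: [-6.1, 1.6, 12.9]
grip_width: 0.409
gripper_force: 73.3
```

Call:
apply_moves([
  [[0,0,-0.03,0,0,0],[0,0,0,0,0,0],[0,0,0,0,0,0],[0,0,0,0,0,0]],
], hand=1)

```text
time: 49.08
tool_pos: [0.4194, 0.1497, 0.0115]
eef_rot: [[0.981, 0.194, -0.001], [0.194, -0.981, 0.0], [-0.001, -0.001, -1.0]]
force: [0.3, 0.2, 0.6]
grip_width: 0.999
gripper_force: 0.0
```

```bash
python3 - <<'E'
from lib import *
st=manip.observe(); t=st["tool_pos"]; R=st["eef_rot"]; print(t, np.degrees(np.arctan2(R[1,1],R[0,1])))
c=Cam("wrist"); endscan(c,t[2])
for th in (28,40): b,i=fitblanks(c,(t[0],t[1],.196),th=th); print(b,np.degrees(b[2]),i, R.T@(np.r_[b[:2],t[2]]-t))
E
```

```text
[0.4194 0.1497 0.0115] -78.8101605004475
end x (mm) [np.float64(42.5), np.float64(42.5), np.float64(42.5), np.float64(42.5), np.float64(42.5)] bright prof [ 20  20  20  11   5   4 100 106 110 103 105 100 101 100  98]
[0.4188 0.1522 0.199 ] 11.402511697471157 0.9032611637347767 [-0.0001 -0.0025  0.    ]
[0.4192 0.1515 0.1979] 11.340726400123561 0.9115256375597008 [ 0.0002 -0.0017  0.    ]
```

Call:
apply_moves([
  [[0,0,0,0,0,0],[0,0,0,0,0,0],[0,0,0,0,0,0],[0,0,0,0,0,0],[0,0,0,0,0,0]],
], hand=0)

```text
time: 49.75
tool_pos: [0.4195, 0.1498, 0.0119]
eef_rot: [[0.981, 0.194, -0.001], [0.194, -0.981, 0.001], [-0.001, -0.001, -1.0]]
force: [-1.3, -0.7, 5.5]
grip_width: 0.407
gripper_force: 60.7
```

Call:
apply_moves([
  [[0,0,0,0,0,0],[0,0,-0.3,0,0,0],[0,0,-0.5,0,0,0],[0,0,-0.5,0,0,0],[0,0,0,0,0,0]],
])

```text
time: 50.38
tool_pos: [0.4203, 0.15, 0.0786]
eef_rot: [[0.981, 0.194, 0.002], [0.194, -0.981, 0.001], [0.003, -0.001, -1.0]]
force: [0.0, -0.4, -2.2]
grip_width: 0.41
gripper_force: 60.0
```

```bash
cat >> lib.py <<'E'
def sides(c,zb=.0123,z0=None):
    st=manip.observe(); R,t=st["eef_rot"],st["tool_pos"]; g=cv2.cvtColor(c.img,cv2.COLOR_BGR2GRAY); s=np.arange(-.03,.0301,.00025)
    for x in (.034,.036,.038,.040):
        q=c.proj(np.array([R@[x,k,zb]+t for k in s])).astype(np.float32); z=cv2.remap(g,q[:,0].reshape(-1,1),q[:,1].reshape(-1,1),1).ravel()
        d=np.flatnonzero(z<60); print("x",x,"sides",s[d[0]]*1e3,s[d[-1]]*1e3,"mid",(s[d[0]]+s[d[-1]])*500)
E
python3 - <<'E'
from lib import *
st=manip.observe(); print(st["tool_pos"],st["force"],st["grip_width"],st["gripper_force"])
c=Cam("wrist"); endscan(c,.0135); sides(c)
go([.3976,.3253,.078],down(-78.75))
E
```

```text
[0.4203 0.15   0.0786] [ 0.0082 -0.3771 -2.1536] 0.40954988438087064 60.013285875320435
end x (mm) [np.float64(42.0), np.float64(42.0), np.float64(42.5), np.float64(42.5), np.float64(42.0)] bright prof [ 20  21  20   9   3   7 164 166 149 104 114 108 102 105  98]
x 0.034 sides -21.249999999999993 19.500000000000046 mid -0.874999999999973
x 0.036 sides -20.24999999999999 18.500000000000043 mid -0.874999999999973
x 0.038 sides -19.49999999999999 17.750000000000043 mid -0.874999999999973
x 0.04 sides -18.74999999999999 17.000000000000043 mid -0.874999999999973
at [0.4197 0.1498 0.0773] turn [-0.0098 -0.0075 -0.0124] then shift [ 0.2514 -3.5286 -0.0141]
```

Call:
apply_moves([
  [[0.06,-0.88,0,0,0,0],[0.06,-0.88,0,0,0,0],[0.06,-0.88,0,0,0,0],[0.068,-0.873,0,0,0,0],[0,0,0,0,0,0]],
])

```text
time: 51.05
tool_pos: [0.3965, 0.3262, 0.0756]
eef_rot: [[0.98, 0.197, -0.002], [0.197, -0.98, -0.0], [-0.002, -0.0, -1.0]]
force: [-0.2, -0.1, -2.0]
grip_width: 0.406
gripper_force: 60.3
```

Call:
apply_moves([
  [[0,0,0.4,0,0,0],[0,0,0.36,0,0,0],[0,0,0,0,0,0],[0,0,0,0,0,0]],
])

```text
time: 51.55
tool_pos: [0.3977, 0.3241, 0.039]
eef_rot: [[0.981, 0.194, -0.001], [0.194, -0.981, 0.0], [-0.001, -0.001, -1.0]]
force: [0.5, 0.4, -1.2]
grip_width: 0.406
gripper_force: 60.2
```

```bash
python3 - <<'E'
from lib import *
go([.3978,.3245,.0225],down(-78.75)); print(manip.observe()["force"])
E
```

```text
at [0.3977 0.3241 0.039 ] turn [-0.0087  0.0134 -0.0187] then shift [ 0.0036 -0.0069  0.3305]
[ 0.5125  0.4124 -1.216 ]
```

Call:
apply_moves([
  [[0,0,0.06,0,0,0],[0,0,0.06,0,0,0],[0,0,0,0,0,0]],
])

```text
time: 51.92
tool_pos: [0.3974, 0.3244, 0.0326]
eef_rot: [[0.981, 0.194, -0.001], [0.194, -0.981, 0.0], [-0.001, -0.001, -1.0]]
force: [0.2, 0.5, -1.4]
grip_width: 0.407
gripper_force: 60.2
```

Call:
apply_moves([
  [[0,0,0.04,0,0,0],[0,0,0,0,0,0],[0,0,0,0,0,0]],
])

```text
time: 52.3
tool_pos: [0.3975, 0.3245, 0.0307]
eef_rot: [[0.981, 0.194, -0.001], [0.194, -0.981, 0.0], [-0.001, -0.001, -1.0]]
force: [-0.3, 0.2, -1.1]
grip_width: 0.409
gripper_force: 60.2
```

Entered with no contact force. I seat and release it.

Call:
apply_moves([
  [[0,0,0.08,0,0,0],[0,0,0.08,0,0,0],[0,0,0,0,0,0]],
])

```text
time: 52.68
tool_pos: [0.3973, 0.3244, 0.0223]
eef_rot: [[0.981, 0.194, -0.002], [0.194, -0.981, 0.0], [-0.002, -0.0, -1.0]]
force: [-0.0, 0.1, -0.9]
grip_width: 0.409
gripper_force: 60.4
```

Call:
apply_moves([
  [[0,0,0,0,0,0],[0,0,0,0,0,0],[0,0,0,0,0,0]],
], hand=0.6)

```text
time: 53.05
tool_pos: [0.3975, 0.3245, 0.0228]
eef_rot: [[0.981, 0.194, -0.001], [0.194, -0.981, 0.001], [-0.001, -0.001, -1.0]]
force: [-0.2, -1.0, -0.8]
grip_width: 0.597
gripper_force: 0.0
```

Call:
apply_moves([
  [[0,0,-0.3,0,0,0],[0,0,-0.6,0,0,0],[0,0,-0.9,0,0,0],[0,0,-0.9,0,0,0],[0,0,-0.9,0,0,0]],
])

```text
time: 53.68
tool_pos: [0.3975, 0.3242, 0.2054]
eef_rot: [[0.981, 0.194, -0.0], [0.194, -0.981, 0.001], [0.0, -0.001, -1.0]]
force: [-0.6, 0.1, 0.1]
grip_width: 0.6
gripper_force: 0.0
```

Call:
apply_moves([
  [[0,0,0,0,0,0],[0,0,0,0,0,0]],
], hand=1)

```text
time: 53.92
tool_pos: [0.3974, 0.3242, 0.2028]
eef_rot: [[0.981, 0.194, -0.001], [0.194, -0.981, 0.001], [-0.001, -0.001, -1.0]]
force: [-0.8, -0.4, -1.1]
grip_width: 0.985
gripper_force: 0.0
```

```bash
python3 - <<'E'
from lib import *
c=Cam("wrist"); print("b1",fitblanks(c,(.3976,.325,.196),zoff=.010),"b0",fitblanks(c,(.385,.388,.196),zoff=.010))
go([.396,-.388,.2],down(2.8-90))
E
```

```text
b1 (array([0.3972, 0.3265, 0.1966]), np.float64(0.8927741828438692)) b0 (array([0.3842, 0.3885, 0.1528]), np.float64(0.8889246253973059))
at [0.3973 0.3241 0.2022] turn [-0.0016  0.0255  1.8306] then shift [-0.7221 14.2242  0.0445]
```

Call:
apply_moves([
  [[0,0,0,0,0,0.915],[0,0,0,0,0,0.915],[-0.05,0.89,0,0,0,0],[-0.05,0.89,0,0,0,0],[-0.05,0.89,0,0,0,0]],
])

```text
time: 54.6
tool_pos: [0.3961, 0.1893, 0.2017]
eef_rot: [[0.999, 0.049, -0.003], [0.049, -0.999, -0.0], [-0.003, 0.0, -1.0]]
force: [0.3, 0.5, -0.3]
grip_width: 0.999
gripper_force: 0.0
```

Call:
apply_moves([
  [[-0.05,0.89,0,0,0,0],[-0.05,0.89,0,0,0,0],[-0.05,0.89,0,0,0,0],[-0.05,0.89,0,0,0,0],[-0.05,0.89,0,0,0,0]],
])

```text
time: 55.22
tool_pos: [0.3945, -0.0335, 0.2018]
eef_rot: [[0.999, 0.049, -0.003], [0.049, -0.999, 0.001], [-0.003, -0.001, -1.0]]
force: [0.7, -0.1, 0.0]
grip_width: 1.005
gripper_force: 0.0
```

Call:
apply_moves([
  [[-0.05,0.89,0,0,0,0],[-0.05,0.89,0,0,0,0],[-0.05,0.89,0,0,0,0],[-0.05,0.89,0,0,0,0],[-0.05,0.89,0,0,0,0]],
])

```text
time: 55.85
tool_pos: [0.3929, -0.2563, 0.2015]
eef_rot: [[0.999, 0.049, -0.003], [0.049, -0.999, 0.002], [-0.003, -0.002, -1.0]]
force: [1.0, 0.3, 0.4]
grip_width: 1.001
gripper_force: 0.0
```

Call:
apply_moves([
  [[-0.02,0.89,0,0,0,0],[0,0.89,0,0,0,0],[0,0.87,0,0,0,0],[0,0,0,0,0,0],[0,0,0,0,0,0]],
])

```text
time: 56.48
tool_pos: [0.3987, -0.3867, 0.2014]
eef_rot: [[0.999, 0.049, -0.002], [0.049, -0.999, 0.002], [-0.002, -0.002, -1.0]]
force: [-0.2, 0.9, 0.2]
grip_width: 0.996
gripper_force: 0.0
```

```bash
python3 - <<'E'
from lib import *
print(manip.observe()["tool_pos"])
c=Cam("wrist")
for p,cf,w in c.lm("blank0",.016): print(p,round(cf,2),w,c.img[int(min(383,p[1])),int(min(511,p[0]))])
for th in (28,40): b,i=fitblanks(c,(.364,-.3945,.05),th=th); print(b,np.degrees(b[2]),i)
go([b[0],b[1],.012],down(np.degrees(b[2])-90))
E
```

```text
[ 0.3987 -0.3867  0.2014]
[177.6 278.5] 0.95 [ 0.2461 -0.3022  0.016 ] [12 39  5]
[338.8 239.1] 0.84 [ 0.3117 -0.4959  0.016 ] [104  41  13]
[260.7 187.5] 0.72 [ 0.3719 -0.3989  0.016 ] [ 9 10 13]
[ 0.3637 -0.3952 -0.02  ] -1.1448435316063361 0.8923644977009892
[ 0.364  -0.3953 -0.0178] -1.0174596596847088 0.9134157944814463
at [ 0.399  -0.3865  0.2021] turn [-0.0137  0.0207  0.8436] then shift [-0.6973  0.1893  3.8023]
```

Call:
apply_moves([
  [[0,0,0,0,0,0.85],[-0.35,0.1,0.75,0,0,0],[-0.35,0.09,0.75,0,0,0],[0,0,0.8,0,0,0],[0,0,0.8,0,0,0]],
])

```text
time: 57.2
tool_pos: [0.3637, -0.3955, 0.0467]
eef_rot: [[1.0, -0.018, -0.001], [-0.018, -1.0, -0.0], [-0.001, 0.0, -1.0]]
force: [1.3, -0.3, -0.3]
grip_width: 1.0
gripper_force: 0.0
```

Call:
apply_moves([
  [[0,0,0.68,0,0,0],[0,0,0,0,0,0]],
])

```text
time: 57.45
tool_pos: [0.363, -0.3945, 0.0118]
eef_rot: [[1.0, -0.018, -0.004], [-0.018, -1.0, 0.004], [-0.004, -0.004, -1.0]]
force: [-0.1, -0.9, 0.9]
grip_width: 0.999
gripper_force: 0.0
```

Call:
apply_moves([
  [[0,0,0,0,0,0],[0,0,0,0,0,0],[0,0,0,0,0,0],[0,0,0,0,0,0],[0,0,0,0,0,0]],
], hand=0)

```text
time: 58.08
tool_pos: [0.364, -0.3966, 0.0148]
eef_rot: [[1.0, -0.019, 0.0], [-0.019, -1.0, -0.001], [0.0, 0.001, -1.0]]
force: [-1.4, 2.3, 8.6]
grip_width: 0.407
gripper_force: 60.7
```

Call:
apply_moves([
  [[0,0,0,0,0,0],[0,0,-0.3,0,0,0],[0,0,-0.8,0,0,0],[0,0,-0.9,0,0,0],[0,0,-0.9,0,0,0]],
])

```text
time: 58.7
tool_pos: [0.3636, -0.396, 0.1609]
eef_rot: [[1.0, -0.019, -0.001], [-0.019, -1.0, -0.0], [-0.001, 0.0, -1.0]]
force: [-0.2, -0.3, -2.0]
grip_width: 0.408
gripper_force: 60.2
```

```bash
python3 - <<'E'
from lib import *
st=manip.observe(); print(st["tool_pos"],st["force"],st["grip_width"],st["gripper_force"])
c=Cam("wrist"); endscan(c,.0135); sides(c)
go([.4103,.2617,.158],down(-78.75))
E
```

```text
[ 0.3636 -0.396   0.1609] [-0.2187 -0.3239 -1.9706] 0.40844865313602696 60.18948197364807
end x (mm) [np.float64(43.0), np.float64(43.5), np.float64(43.5), np.float64(43.5), np.float64(43.0)] bright prof [ 15  16  15  12   6   6 108 100  98 102 109 115 177 180 156]
x 0.034 sides -22.499999999999993 16.750000000000043 mid -2.8749999999999747
x 0.036 sides -21.749999999999993 16.000000000000043 mid -2.8749999999999747
x 0.038 sides -20.99999999999999 15.25000000000004 mid -2.8749999999999747
x 0.04 sides -20.24999999999999 14.50000000000004 mid -2.8749999999999747
at [ 0.365  -0.3977  0.167 ] turn [ 0.0854 -0.0471 -2.6921] then shift [  3.4622 -12.7571   0.1801]
```

```bash
python3 - <<'E'
from lib import *
c=Cam("wrist"); endscan(c,.0135); sides(c)
go([.4103,.2617,.158],down(-78.75))
E
```

```text
end x (mm) [np.float64(42.5), np.float64(42.5), np.float64(42.5), np.float64(42.5), np.float64(42.5)] bright prof [ 15  16  16   8   6   6 105  94  99 104 111 118 177 179 158]
x 0.034 sides -21.499999999999993 19.250000000000046 mid -1.1249999999999734
x 0.036 sides -20.74999999999999 18.500000000000043 mid -1.1249999999999734
x 0.038 sides -19.74999999999999 17.750000000000043 mid -0.9999999999999731
x 0.04 sides -18.99999999999999 16.750000000000043 mid -1.1249999999999734
at [ 0.3649 -0.3976  0.1643] turn [ 0.0831 -0.0449 -2.6927] then shift [  3.4634 -12.7558   0.1252]
```

Call:
apply_moves([
  [[0,0,0,0,0,-0.9],[0,0,0,0,0,-0.9],[0,0,0,0,0,-0.89],[0.23,-0.85,0,0,0,0],[0.23,-0.85,0,0,0,0]],
])

```text
time: 59.42
tool_pos: [0.3693, -0.3072, 0.1583]
eef_rot: [[0.981, 0.194, -0.002], [0.194, -0.981, 0.001], [-0.001, -0.001, -1.0]]
force: [-0.1, -0.1, -0.9]
grip_width: 0.405
gripper_force: 60.4
```

Call:
apply_moves([
  [[0.23,-0.85,0,0,0,0],[0.23,-0.85,0,0,0,0],[0.23,-0.85,0,0,0,0],[0.23,-0.85,0,0,0,0],[0.23,-0.85,0,0,0,0]],
])

```text
time: 60.05
tool_pos: [0.3844, -0.0873, 0.1587]
eef_rot: [[0.981, 0.195, -0.001], [0.195, -0.981, 0.0], [-0.001, -0.001, -1.0]]
force: [1.2, -0.4, -2.0]
grip_width: 0.403
gripper_force: 60.4
```

Call:
apply_moves([
  [[0.23,-0.85,0,0,0,0],[0.23,-0.85,0,0,0,0],[0.23,-0.85,0,0,0,0],[0.23,-0.85,0,0,0,0],[0.23,-0.85,0,0,0,0]],
])

```text
time: 60.68
tool_pos: [0.3994, 0.1323, 0.1588]
eef_rot: [[0.981, 0.195, -0.001], [0.195, -0.981, 0.001], [-0.001, -0.001, -1.0]]
force: [0.4, 0.2, -1.9]
grip_width: 0.408
gripper_force: 60.4
```

Call:
apply_moves([
  [[0.23,-0.85,0,0,0,0],[0.23,-0.85,0,0,0,0],[0.23,-0.85,0,0,0,0],[0,0,0,0,0,0],[0,0,0,0,0,0]],
])

```text
time: 61.3
tool_pos: [0.4084, 0.2622, 0.1585]
eef_rot: [[0.981, 0.195, -0.002], [0.195, -0.981, 0.0], [-0.002, -0.0, -1.0]]
force: [-0.7, -0.3, -2.4]
grip_width: 0.407
gripper_force: 60.5
```

```bash
python3 - <<'E'
from lib import *
manip.camera("top"); c=Cam("wrist"); endscan(c,.0148); sides(c,.0148)
go([.4100,.2617,.042],down(-78.75))
E
```

```text
end x (mm) [np.float64(42.5), np.float64(43.0), np.float64(42.5), np.float64(42.5), np.float64(42.5)] bright prof [ 23  21  23  13   6   7 189 196 183 158 147 147  98 168 109]
x 0.034 sides -30.0 19.250000000000046 mid -5.374999999999977
x 0.036 sides -30.0 18.250000000000043 mid -5.874999999999978
x 0.038 sides -30.0 17.500000000000043 mid -6.249999999999978
x 0.04 sides -30.0 16.750000000000043 mid -6.624999999999978
at [0.4087 0.2618 0.1588] turn [-0.0076  0.015  -0.0145] then shift [0.0253 0.0078 2.3351]
```

Call:
apply_moves([
  [[0.02,0,0.5,0,0,0],[0,0,0.8,0,0,0],[0,0,0.7,0,0,0],[0,0,0.33,0,0,0],[0,0,0,0,0,0]],
])

```text
time: 62.02
tool_pos: [0.4095, 0.2624, 0.042]
eef_rot: [[0.981, 0.194, -0.002], [0.194, -0.981, -0.0], [-0.002, -0.0, -1.0]]
force: [-0.1, -0.5, -1.6]
grip_width: 0.403
gripper_force: 60.5
```

Call:
apply_moves([
  [[0,0,0,0,0,0],[0,0,0,0,0,0]],
])

```text
time: 62.28
tool_pos: [0.4101, 0.2632, 0.0433]
eef_rot: [[0.981, 0.195, 0.001], [0.195, -0.981, 0.001], [0.001, -0.001, -1.0]]
force: [-0.5, 0.3, -2.0]
grip_width: 0.406
gripper_force: 60.5
```

```bash
python3 - <<'E'
from lib import *
go([.4098,.2617,.025],down(-78.75)); print(manip.observe()["force"])
E
```

```text
at [0.4101 0.2632 0.0433] turn [-0.0162 -0.0097 -0.0032] then shift [-0.0117  0.0281  0.3656]
[-0.4833  0.3248 -1.9958]
```

Call:
apply_moves([
  [[-0.01,0.028,0,0,0,0],[0,0,0.07,0,0,0],[0,0,0.07,0,0,0],[0,0,0.04,0,0,0],[0,0,0,0,0,0]],
])

```text
time: 62.9
tool_pos: [0.4092, 0.2614, 0.0329]
eef_rot: [[0.981, 0.195, -0.002], [0.195, -0.981, 0.0], [-0.002, -0.001, -1.0]]
force: [-0.9, 0.2, -1.7]
grip_width: 0.406
gripper_force: 60.5
```

Call:
apply_moves([
  [[0,0,0.04,0,0,0],[0,0,0,0,0,0],[0,0,0,0,0,0]],
])

```text
time: 63.28
tool_pos: [0.4094, 0.2615, 0.0312]
eef_rot: [[0.981, 0.195, -0.001], [0.195, -0.981, 0.001], [-0.001, -0.001, -1.0]]
force: [0.9, 0.5, -2.3]
grip_width: 0.404
gripper_force: 60.5
```

It is inside the pocket without contact (bottom at about 16 mm). I seat it, release and retreat.

Call:
apply_moves([
  [[0,0,0.06,0,0,0],[0,0,0.06,0,0,0],[0,0,0,0,0,0]],
])

```text
time: 63.65
tool_pos: [0.4093, 0.2615, 0.025]
eef_rot: [[0.981, 0.195, -0.001], [0.195, -0.981, 0.0], [-0.001, -0.001, -1.0]]
force: [1.0, 0.1, -0.7]
grip_width: 0.406
gripper_force: 60.5
```

Call:
apply_moves([
  [[0,0,0,0,0,0],[0,0,0,0,0,0],[0,0,0,0,0,0]],
], hand=0.6)

```text
time: 64.03
tool_pos: [0.4094, 0.2615, 0.0252]
eef_rot: [[0.981, 0.195, -0.001], [0.195, -0.981, 0.001], [-0.001, -0.001, -1.0]]
force: [0.1, -0.6, 0.2]
grip_width: 0.599
gripper_force: 0.0
```

Call:
apply_moves([
  [[0,0,-0.3,0,0,0],[0,0,-0.6,0,0,0],[0,0,-0.9,0,0,0],[0,0,-0.9,0,0,0],[0,0,-0.9,0,0,0]],
])

```text
time: 64.65
tool_pos: [0.4093, 0.2612, 0.2079]
eef_rot: [[0.981, 0.195, -0.0], [0.195, -0.981, 0.001], [-0.0, -0.001, -1.0]]
force: [1.2, 0.3, -1.1]
grip_width: 0.596
gripper_force: 0.0
```

Call:
apply_moves([
  [[0.5,0,-0.9,0,0,0],[0.5,0,-0.5,0,0,0],[0,0,0,0,0,0],[0,0,0,0,0,0],[0,0,0,0,0,0]],
])

```text
time: 65.28
tool_pos: [0.4579, 0.2709, 0.2745]
eef_rot: [[0.981, 0.195, -0.002], [0.195, -0.981, -0.0], [-0.002, -0.0, -1.0]]
force: [1.1, -0.4, 0.4]
grip_width: 0.598
gripper_force: 0.0
```

```bash
python3 - <<'E'
from lib import *
print(manip.observe()["tool_pos"])
c=Cam("wrist","end")
for k,i in enumerate([(.385,.388,.196),(.3976,.325,.196),(.410,.262,.196)]):
    for z in (.004,.010,.016): print(k,z,fitblanks(c,i,zoff=z))
t=Cam("top")
print("balls",[(p,w) for p,cf,w in t.lm("ball0",.036)]); print("boxes",len(manip.spot_in("top","ball0")))
print("scoop",t.lm("scoop",.005)[:1],"pad",t.lm("pad",0)[:1],"jar",t.lm("jar",.04)[:1])
print("blank",[(cf,w) for p,cf,w in t.lm("blank0",.016)])
s=Cam("scene"); print("scene balls",[p for p,cf,w in s.lm("ball0",.036)])
E
```

```text
[0.4579 0.2709 0.2745]
0 0.004 (array([0.382 , 0.3905, 0.1407]), np.float64(0.8855574927830338))
0 0.01 (array([0.3836, 0.3888, 0.1346]), np.float64(0.8611852346008451))
0 0.016 (array([0.3857, 0.3871, 0.1125]), np.float64(0.8382579963708258))
1 0.004 (array([0.3965, 0.3261, 0.1615]), np.float64(0.8770417280622002))
1 0.01 (array([0.397 , 0.3262, 0.1289]), np.float64(0.8549877600979192))
1 0.016 (array([0.3991, 0.3253, 0.1284]), np.float64(0.8317570782774208))
2 0.004 (array([0.4074, 0.262 , 0.2114]), np.float64(0.9071082664499306))
2 0.01 (array([0.4084, 0.2622, 0.2113]), np.float64(0.8810604565489113))
2 0.016 (array([0.4099, 0.2627, 0.2122]), np.float64(0.8540909380779287))
balls [(array([334. , 197.1]), array([ 0.4797, -0.2419,  0.036 ])), (array([367.8, 185.2]), array([ 0.5157, -0.3522,  0.036 ])), (array([322.7, 186.9]), array([ 0.5134, -0.2067,  0.036 ])), (array([346.5, 194.4]), array([ 0.4875, -0.2825,  0.036 ]))]
boxes 4
scoop [(array([173.2, 170.2]), 0.98, array([0.5828, 0.284 , 0.005 ]))] pad [(array([174.8, 168.1]), 0.62, array([0.5904, 0.2797, 0.    ]))] jar [(array([290.1, 119.6]), 0.85, array([ 0.7354, -0.1074,  0.04  ]))]
blank [(0.82, array([ 0.3139, -0.4922,  0.016 ])), (0.81, array([ 0.2437, -0.2949,  0.016 ])), (0.65, array([0.4038, 0.267 , 0.016 ])), (0.54, array([0.388 , 0.3955, 0.016 ])), (0.34, array([0.4056, 0.3389, 0.016 ]))]
scene balls [array([198.8, 184. ]), array([214.8, 170.6]), array([192.7, 170.4]), array([209.2, 173.2]), array([284.8, 242.4])]
```

```bash
python3 -c "
from cell import manip
print(manip.finish_job())"
```

```text
the job is handed in; nothing more can be done
None
```

Job handed in: all four balls are in the polisher's tub, the scoop stands flat on the middle of its pad, and the three dark horn blanks are seated in the carrier. The jar was left untouched. One blank caught the carrier edge at 75 N on its first try and was re-gripped and seated.

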